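# Tag the dusting bench's fan drum out of service and hold its heavy side down

## Task

Hang the folded out-of-service tag over the steel rail at least 8 cm short of the small pointer post that stands under the rail, slide it along the rail until it hangs centred above the pointer, and let go of it. Then turn the fan drum on the bearing stand by its pegs to find by feel which side is heavy (an unseen weight inside is off centre; stiff bearing seals keep the drum wherever it is left), and turn that heavy side straight down. Finish while still gripping a peg, the drum still and heavy side down, and leave the other things on the bench alone.

Things in the scene. Friction and masses are not known exactly. Their poses are not given: they have to be found in the camera images.
- tag: Loose folded aluminium tag, 120 g, an inverted U standing on its two legs: 28 mm deep (own x), 56 wide (own y, along the rail when hung); legs 3 thick, 60 tall, clear gap 22 between them; roof 60 to 64 mm up. Origin between the feet, z up. Starts standing on the robot's side of the rail, about 115 mm from it, turned up to 0.5 rad from the rail's axes; either way round is fine.
- tag_grip (a point): On the tag's axis, 90 mm above its feet, on the square black grip post (14 x 14 mm, from 64 to 104 mm above the feet). Axes as the tag's.
- tag_crest (a point): Point under the middle of the tag's roof, 60 mm above the feet: it rests on the top of the rail when hung.
- rail: Fixed level round steel bar, 12 mm diameter, 300 mm long along its own y, its top 156 mm above the bench, carried 144 mm either side of its middle by upright posts of 12 mm diameter. Origin on the bench under the middle of the bar.
- pointer: Fixed pointed post, the mark for the tag: 74 mm tall, 30 mm square foot, right under the rail, up to 80 mm to either side of its middle. Origin on the bench at its foot; axes parallel to the rail's.
- stand: Fixed grey bearing stand: foot plate 130 x 130 x 12 mm, upright on its robot side (own -x) 160 mm tall, 60 wide. Origin on the bench in the middle of the foot. It carries the drum, whose level axis runs along the stand's own x, 130 mm above the bench.
- drum: Closed aluminium fan drum, 120 mm diameter, 46 thick; turns without end about its own x (= the stand's x, away from the robot; positive turns y towards z). Origin on the axis, 18 mm behind the pegged face, which looks to +x. Five smooth slippery steel pegs, 12 mm diameter, stand 50 mm out of that face on a circle of 48 mm radius, 72 degrees apart, one on the drum's own +z.
- drum_hub (a point): Middle of the drum's pegged face. Inside the drum sits an unseen weight of about 0.6 kg, 36 mm off the axis, fixed in a direction that differs from start to start and shows neither in the shape nor in the frame. Its moment is up to about 0.21 N m. At the start it is never less than 40 degrees from straight down.
- peg0 (a point): Middle of the length of the peg on the drum's +z. Stiff seals resist turning with a steady 0.28 N m, so the drum stays where it is left; pushing a peg round takes about 1 to 13 N, most while the heavy side rises at mid height, least while it sinks at mid height.
Mind the look-alikes: they are no part of the job. Of the things that look like the pointer, take the one that is nearest to the robot's base at the start.

How it is judged:
By the outcome, as a careful person would: the job done as asked, in the order asked, and still so for the second after the job is handed in, while the arm keeps its last pose, push and grip.
It also fails if it takes over 72 s, if anything falls off the work surface, if the arm or the gripper's body presses on something with over 40 N, if the wrist force passes 120 N, or if a joint passes its speed limit or range.

## Robot

A 6-joint arm with a two-finger parallel gripper is mounted at the origin on the work surface. World frame = base frame: x ahead of the robot, y to its left, z up, the work surface at z = 0. Lengths are in m, angles in degrees, forces in N, time in s.
With the tool pointing down it reaches from about 0.25 to 0.775 m from the base axis. Payload 8.9 kg.
Tool frame: the origin (TCP) lies midway between the tips of the shut fingers; the grasp point (between the pads) lies 19 mm behind it; z points along the fingers, y is the direction in which the jaws open and shut (so a half turn about z gives the same grasp; the last joint's range is limited). The gripper opens to 85 mm and grips with 20 to 120 N. Pads are 22 mm wide; open, the fingers measure 114 mm over their backs; the gripper's body (76 mm by 85 mm) begins 54 mm behind the grasp point. The pads swing forward as they close: fully open they stand 13 mm farther back than shut.
Start: joints at [-80.747, 16.656, -8.789, 64.555, 0, 82.019], TCP at [0.156, -0.501, 0.231] pointing down, gripper open.
Joint ranges: [-144.48, 144.48], [-52.06, 99.96], [-74.48, 78.29], [-112.23, 115.85], [-86.99, 84.42], [-180, 180]. Speed limits (degrees/s): [127.2, 127.2, 159.86, 180, 180, 180].

## Interface

Orientations are given as a 3x3 rotation matrix whose columns are the frame's x, y, z axes.
In Python, from station import bot, viewer gives the robot as it stands. The module is installed in compiled form; this text tells all that it offers.
- The arm moves only by the tool jog_arm, never from a script. Its argument "targets" is a list of rows, each a list of 3 entries, a list of its own where there are three numbers: the shift along the tool's x, y, z normalised to -1 to 1, where 1 is 20 mm, then the turn about the tool's z normalised to -1 to 1, where 1 is 0.12 rad, then the closure, from -1 (fully open) to 1 (shut). A call has 1 to 20 rows; each row shifts and turns the commanded pose from where the row before left it, along the tool's axes as they then stand; what a row does not reach is not made up. A row lasts 1/12 s, in which the tool goes at most 41.7 mm and 7.16 degrees, less where a joint would pass 70% of its speed; a pose out of reach is approached as far as the arm can. A call with a number of a shift or a turn outside -1 to 1 is refused whole. A call with a gripper value outside its range is refused whole. The fingers move at their own pace and stop on an object; "grip_force" is the grip in N (left out, the last holds). Time passes only in rows, so rows that do not move let the fingers close. It gives the time, the measured TCP pose, the force and the opening at its end, in the units of the state.
- bot.get_obs(): the state, without advancing time (a new reading comes with each control period).
- viewer.snapshot(name): name is "scene" or "top" or "wrist"; returns a dict with "frame" (480x640x3 uint8, blue, green, red), "camera_matrix" (3x3 intrinsics, pixels), "R" (3x3) and "t" (3): a world point X has camera coordinates R X + t. Camera axes: x right, y down, z forward; pixel columns grow to the right and rows downward; lengths in m; the calibration is good to about 2 mm. The wrist camera is an equidistant fisheye: a pixel r from the principal point sees the ray r / f radians off the axis. A picture is of the moment at which its call begins. There is no depth.
- bot.job_done(): hands the job in, once; it reports no verdict.
Trained networks look in a picture, given as the dict that the camera call returned (one of the last four; its "shot" number tells which), for a name from the list of things; names that differ only in an ending like _2 or _b are one class to them, and where a whole thing is asked for, a point or a joint stands for the part that bears it (a point fixed in the world has none). Each returns a list of dicts, best first, with "score" (0 to 1); they miss things now and then, are a little off and sometimes report something else, mostly with a low value. They report only what shows in the picture. A call takes as long as a camera call. They do not tell look-alikes from the thing itself.
- viewer.recognise(picture, name): "bbox" ([left, top, right, bottom] in pixels, round what is visible of it).
- viewer.mark_of(picture, name): "xy" ([column, row] in pixels: a listed point, or the origin of a listed thing).
The state is a dict: "t": time; "q": joint angles; "dq": joint speeds; "joint_efforts": joint torques, N m; "eef_pos": TCP position; "tool_rot": TCP orientation; "ft_force": force on the tool from outside, world axes, zero at the start; "wrist_torque": the same for the moment, N m; "finger_gap": finger opening in m.
Only numpy, scipy, OpenCV 4.12 (cv2) and the standard library are available. Lean on these libraries where they do the work, as an engineer would, in place of code of your own. Each camera call takes 0.05 s, during which the arm holds its last target. There are 200 camera calls.

## Working session

There is one attempt and no reset: what is moved stays moved. The work goes in short steps, Python scripts to look and compute and a tool call to move; the robot and the scene stay as the last step left them, time stands still between calls to the robot, and variables do not carry over. Pictures are saved under pics/ and viewed, about 8 in all and at most 12, crops included, and the job is handed in when it is done.

Besides the shell and the picture viewer there is one more tool, called after "Emit:" as name(argument=value, ...), one argument or row to a line, values as JSON. jog_arm: Moves the arm, as the interface text tells. Its arguments: {"type":"object","properties":{"targets":{"type":"array","items":{"type":"array"}},"grip_force":{"type":"number"}},"required":["targets"]}

```bash
mkdir -p pics; cat > h.py <<'E'
import numpy as np, cv2
from station import bot, viewer
def ray(p,uv):
    K=np.array(p["camera_matrix"]);R=np.array(p["R"]);t=np.array(p["t"])
    d=np.linalg.inv(K)@np.array([uv[0],uv[1],1.]); return -R.T@t, R.T@d
def onz(p,uv,z):
    o,d=ray(p,uv); return o+d*(z-o[2])/d[2]
def proj(p,X):
    K=np.array(p["camera_matrix"]);c=np.array(p["R"])@np.array(X)+np.array(p["t"]); c=K@c; return c[:2]/c[2]
def tri(ps,uvs):
    A=np.zeros((3,3));b=np.zeros(3)
    for p,u in zip(ps,uvs):
        o,d=ray(p,u);d=d/np.linalg.norm(d);M=np.eye(3)-np.outer(d,d);A+=M;b+=M@o
    return np.linalg.solve(A,b)
E
python3 - <<'E'
from h import *
np.set_printoptions(precision=3,suppress=True)
s=bot.get_obs(); print(s["t"],s["eef_pos"],s["tool_rot"],s["ft_force"],s["finger_gap"])
P={n:viewer.snapshot(n) for n in("scene","top")}
for n,p in P.items():
    cv2.imwrite(f"pics/{n}0.png",p["frame"])
    print(n,"cam at",-np.array(p["R"]).T@np.array(p["t"]))
    for k in("tag","tag_grip","tag_crest","rail","pointer","stand","drum","drum_hub","peg0"):
        m=viewer.mark_of(p,k);b=viewer.recognise(p,k)
        print(k,[(np.round(x["xy"]).tolist(),round(x["score"],2)) for x in m][:5],[(np.round(x["bbox"]).tolist(),round(x["score"],2)) for x in b][:5])
E
```

```text
0.0 [ 0.155 -0.501  0.231] [[ 0.955  0.296 -0.   ]
 [ 0.296 -0.955  0.001]
 [ 0.    -0.001 -1.   ]] [-0.306  0.621 -0.956] 0.08550319645685044
scene cam at [ 1.342 -0.374  0.911]
tag [([221.0, 296.0], 0.9), ([457.0, 223.0], 0.73)] [([203.0, 254.0, 239.0, 299.0], 0.87), ([405.0, 185.0, 493.0, 296.0], 0.54)]
tag_grip [] [([205.0, 254.0, 235.0, 294.0], 0.6)]
tag_crest [([220.0, 269.0], 0.63)] [([206.0, 255.0, 240.0, 296.0], 0.55)]
rail [] [([173.0, 243.0, 339.0, 358.0], 0.61)]
pointer [([248.0, 364.0], 0.92), ([202.0, 382.0], 0.82), ([150.0, 388.0], 0.69), ([239.0, 333.0], 0.68)] [([193.0, 361.0, 216.0, 393.0], 0.68), ([238.0, 341.0, 255.0, 371.0], 0.67), ([230.0, 310.0, 251.0, 340.0], 0.64), ([142.0, 362.0, 167.0, 397.0], 0.55)]
stand [([446.0, 265.0], 0.91), ([240.0, 333.0], 0.4)] [([406.0, 181.0, 494.0, 291.0], 0.95), ([424.0, 184.0, 489.0, 259.0], 0.68)]
drum [] [([421.0, 184.0, 497.0, 260.0], 0.95)]
drum_hub [([460.0, 223.0], 0.73)] [([422.0, 184.0, 492.0, 259.0], 0.7)]
peg0 [([464.0, 216.0], 0.69)] [([422.0, 185.0, 492.0, 259.0], 0.97)]
top cam at [ 0.46  -0.086  1.003]
tag [([406
[... 196 characters left out ...]
0, 274.0, 426.0, 293.0], 0.95)]
rail [([384.0, 225.0], 0.62)] [([306.0, 211.0, 476.0, 242.0], 0.71), ([128.0, 186.0, 199.0, 249.0], 0.44)]
pointer [([438.0, 184.0], 0.73), ([485.0, 200.0], 0.56), ([403.0, 224.0], 0.48), ([403.0, 192.0], 0.48)] [([477.0, 192.0, 498.0, 207.0], 0.79), ([436.0, 176.0, 454.0, 193.0], 0.78), ([397.0, 219.0, 414.0, 235.0], 0.61), ([396.0, 182.0, 415.0, 202.0], 0.6)]
stand [([187.0, 238.0], 0.65)] [([398.0, 222.0, 412.0, 234.0], 0.61)]
drum [([167.0, 228.0], 0.77), ([385.0, 226.0], 0.36)] [([134.0, 185.0, 198.0, 249.0], 0.87)]
drum_hub [([162.0, 218.0], 0.86)] [([130.0, 184.0, 202.0, 247.0], 0.68)]
peg0 [([163.0, 201.0], 0.87)] [([126.0, 187.0, 198.0, 249.0], 0.79)]
```

```bash
python3 - <<'E'
import cv2,numpy as np
a=cv2.imread("pics/scene0.png");b=cv2.imread("pics/top0.png")
s=a[235:405,130:350];s=cv2.resize(s,None,fx=2.3,fy=2.3,interpolation=cv2.INTER_CUBIC)
t=b[165:305,295:505];t=cv2.resize(t,None,fx=2.3,fy=2.3,interpolation=cv2.INTER_CUBIC)
d=cv2.resize(a[170:300,395:505],None,fx=2.3,fy=2.3);e=cv2.resize(b[170:270,115:215],None,fx=2.3,fy=2.3)
c=np.zeros((max(s.shape[0]+t.shape[0],0),790,3),np.uint8)
c[:s.shape[0],:s.shape[1]]=s;c[s.shape[0]:,:t.shape[1]]=t
c[:d.shape[0],520:520+d.shape[1]]=d;c[400:400+e.shape[0],520:520+e.shape[1]]=e
cv2.imwrite("pics/c1.png",cv2.resize(c,None,fx=.84,fy=.84) if c.shape[0]>600 else c)
E
```

```text
(no output)
```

View pics/c1.png

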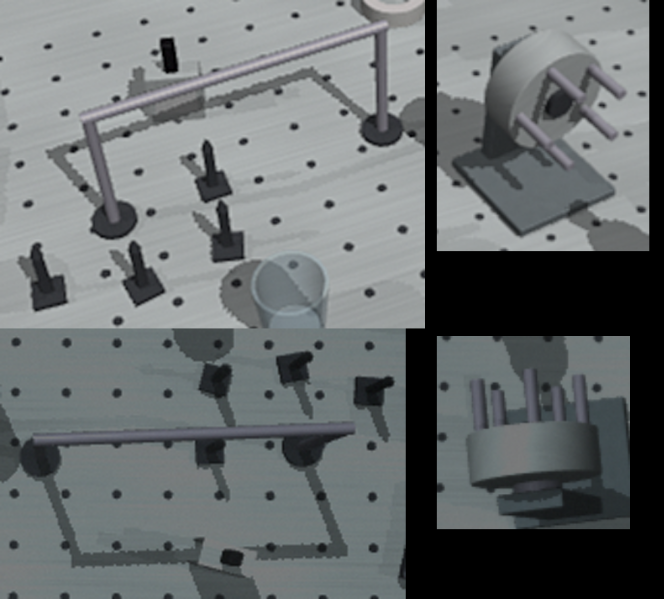

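View pics/scene0.png

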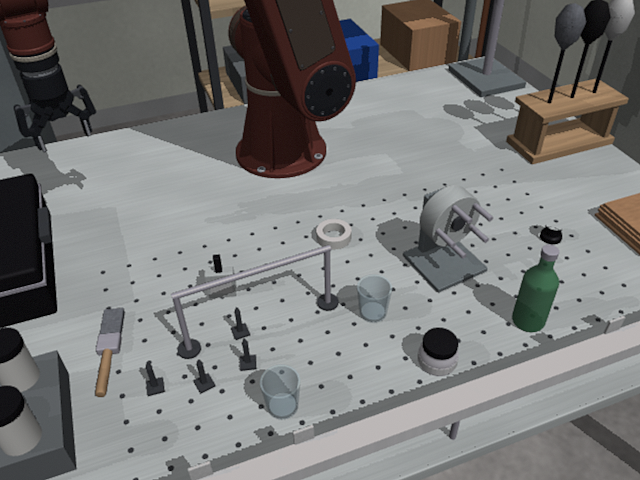

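```bash
python3 - <<'E'
from h import *
np.set_printoptions(precision=3,suppress=True)
p={n:viewer.snapshot(n) for n in("scene","top")}
S,T=p["scene"],p["top"]
print("tag",onz(S,(221,296),0),onz(T,(406,282),0),"grip",onz(T,(414,285),.09))
for u in [(248,364),(202,382),(150,388),(239,333)]: print("ptr S",u,onz(S,u,0))
for u in [(438,184),(485,200),(403,224),(403,192)]: print("ptr T",u,onz(T,u,0))
print("hub",tri([S,T],[(460,223),(162,218)]),"peg0",tri([S,T],[(464,216),(163,201)]))
print("stand",onz(S,(446,265),0),onz(T,(187,238),0))
print("rail ends T",[onz(T,u,.15) for u in [(306,236),(476,217),(306,217),(476,236)]])
E
```

```text
tag [ 0.465 -0.281  0.   ] [ 0.46  -0.274  0.   ] grip [ 0.454 -0.272  0.09 ]
ptr S (248, 364) [ 0.652 -0.276  0.   ]
ptr S (202, 382) [ 0.66  -0.364  0.   ]
ptr S (150, 388) [ 0.638 -0.454  0.   ]
ptr S (239, 333) [ 0.574 -0.272  0.   ]
ptr T (438, 184) [ 0.669 -0.344  0.   ]
ptr T (485, 200) [ 0.636 -0.444  0.   ]
ptr T (403, 224) [ 0.583 -0.268  0.   ]
ptr T (403, 192) [ 0.651 -0.269  0.   ]
hub [0.574 0.2   0.13 ] peg0 [0.599 0.187 0.171]
stand [0.557 0.195 0.   ] [0.549 0.189 0.   ]
rail ends T [array([ 0.541, -0.066,  0.15 ]), array([ 0.578, -0.373,  0.15 ]), array([ 0.575, -0.066,  0.15 ]), array([ 0.544, -0.373,  0.15 ])]
```

Picture shows four pointer-like posts, at scene pixels (239,333) under the rail, (248,364), (202,382) and (150,388). The true pointer is the one directly under the rail, at about (0.578,-0.270), which is also the nearest to the base. The tag is at (221,296), about 0.11 m on the robot side. The fan drum is at (460,223), and the crop confirms the choice. I'll move above the tag and look from near.

Emit:
jog_arm(
  targets=[
    [[0.985,-0.351,0],0,-1],
    [[0.985,-0.351,0],0,-1],
    [[0.985,-0.351,0],0,-1],
    [[0.985,-0.351,0],0,-1],
    [[0.985,-0.351,0],0,-1],
    [[0.985,-0.351,0],0,-1],
    [[0.985,-0.351,0],0,-1],
    [[0.985,-0.351,0],0,-1],
    [[0.985,-0.351,0],0,-1],
    [[0.985,-0.351,0],0,-1],
    [[0.985,-0.351,0],0,-1],
    [[0.985,-0.351,0],0,-1],
    [[0.985,-0.351,0],0,-1],
    [[0.985,-0.351,0],0,-1],
    [[0.985,-0.351,0],0,-1],
    [[0.985,-0.351,0],0,-1],
    [[0.985,-0.351,0],0,-1],
    [[0.985,-0.351,0],0,-1],
    [[0,0,0],0,-1],
  ],
)

```text
t: 3.58
eef_pos: [0.459, -0.2738, 0.2312]
tool_rot: [[0.954, 0.299, 0.001], [0.299, -0.954, 0.001], [0.001, -0.0, -1.0]]
ft_force: [-0.7, 0.2, -0.3]
finger_gap: 0.0855
```

```bash
cat >> h.py <<'E'
def fproj(p,X):
    c=np.array(p["R"])@np.array(X,float)+np.array(p["t"]);K=np.array(p["camera_matrix"])
    r=np.hypot(c[0],c[1]);th=np.arctan2(r,c[2]);return np.array([K[0,2]+K[0,0]*th*c[0]/r,K[1,2]+K[1,1]*th*c[1]/r])
def fonz(p,uv,z):
    K=np.array(p["camera_matrix"]);R=np.array(p["R"]);t=np.array(p["t"])
    v=np.array([(uv[0]-K[0,2])/K[0,0],(uv[1]-K[1,2])/K[1,1]]);th=np.hypot(*v)
    d=R.T@np.array([*(np.sin(th)*v/th),np.cos(th)]);o=-R.T@t;return o+d*(z-o[2])/d[2]
E
python3 - <<'E'
from h import *
np.set_printoptions(precision=4,suppress=True)
s=bot.get_obs(); print(s["t"],s["eef_pos"],s["tool_rot"],s["ft_force"])
p=viewer.snapshot("wrist");cv2.imwrite("pics/w1.png",p["frame"])
print(p["camera_matrix"],-np.array(p["R"]).T@np.array(p["t"]))
for k in("tag","tag_grip","tag_crest","rail","pointer"):
    m=viewer.mark_of(p,k);print(k,[(np.round(x["xy"]).tolist(),round(x["score"],2)) for x in m][:5])
    z={"tag":0,"tag_grip":.09,"tag_crest":.06,"rail":0,"pointer":0}[k]
    print([fonz(p,x["xy"],z)[:2] for x in m][:5])
E
```

```text
3.5833 [ 0.459  -0.2738  0.2312] [[ 0.9543  0.2987  0.0011]
 [ 0.2987 -0.9544  0.0006]
 [ 0.0012 -0.0002 -1.    ]] [-0.7067  0.2098 -0.2716]
[[371.6483   0.     317.3477]
 [  0.     371.6483 244.9215]
 [  0.       0.       1.    ]] [ 0.5349 -0.2509  0.3738]
tag [([317.0, 208.0], 0.87)]
[array([ 0.4578, -0.2754])]
tag_grip [([320.0, 232.0], 0.57)]
[array([ 0.4583, -0.2777])]
tag_crest [([319.0, 222.0], 0.66)]
[array([ 0.4582, -0.2768])]
rail []
[]
pointer [([516.0, 100.0], 0.91), ([348.0, 99.0], 0.89), ([378.0, 32.0], 0.89), ([460.0, 47.0], 0.68)]
[array([ 0.6418, -0.4438]), array([ 0.5727, -0.2711]), array([ 0.6498, -0.2782]), array([ 0.6685, -0.3641])]
```

View pics/w1.png

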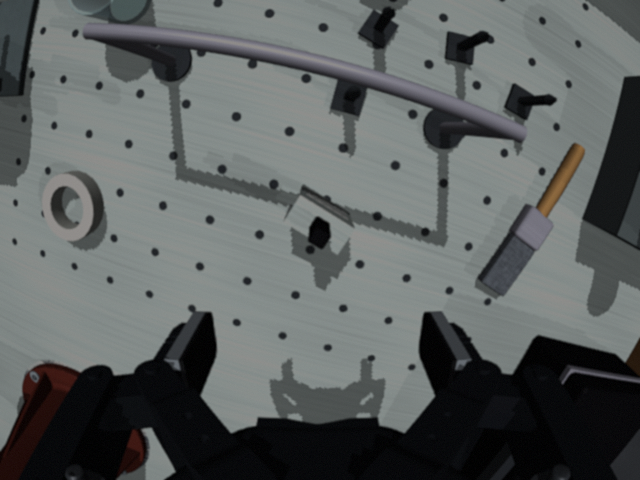

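The wrist view shows the tag at (319,225) with its roof edge slanting. The rail runs from (85,32) to (523,133), and the pointer is under it at (348,99). I'll zoom in on the tag for its yaw and fit the rail.

```bash
python3 - <<'E'
from h import *
np.set_printoptions(precision=4,suppress=True)
p=viewer.snapshot("wrist");f=p["frame"]
c=cv2.resize(f[170:300,255:385],None,fx=4.5,fy=4.5,interpolation=cv2.INTER_CUBIC);cv2.imwrite("pics/w1c.png",c)
# rail fit: purple-ish mask
def railfit(f,un,z,box):
    g=f.astype(int);m=((g[...,0]+g[...,2])/2-g[...,1]>6).astype(np.uint8)
    mm=np.zeros_like(m);l,t,r,b=box;mm[t:b,l:r]=m[t:b,l:r]
    n,lab,st,_=cv2.connectedComponentsWithStats(mm);i=1+np.argmax(st[1:,4]);print(st[i])
    ys,xs=np.where(lab==i);X=np.array([un((x,y),z)[:2] for x,y in zip(xs,ys)])
    vx,vy,x0,y0=cv2.fitLine(X.astype(np.float32),cv2.DIST_L1,0,.001,.001).ravel()
    d=(X-[x0,y0])@[vx,vy];print("dir yaw(deg of y axis)",np.degrees(np.arctan2(-vx*np.sign(vy),abs(vy))),"ends",[(x0+q*vx,y0+q*vy) for q in(d.min(),d.max())])
railfit(f,lambda u,z:fonz(p,u,z),.151,(60,10,540,150))
T=viewer.snapshot("top");railfit(T["frame"],lambda u,z:onz(T,u,z),.151,(300,205,490,245))
E
```

```text
[399  76  58  23 173]
dir yaw(deg of y axis) 4.1178365 ends [(np.float64(0.5773062480137054), np.float64(-0.2909098277228152)), (np.float64(0.579940995020962), np.float64(-0.3275066848128159))]
[374 218   4   3   6]
dir yaw(deg of y axis) 27.079033 ends [(np.float64(0.5709527934924097), np.float64(-0.1886186090815506)), (np.float64(0.5739159123132229), np.float64(-0.19441427962492247))]
```

View pics/w1c.png

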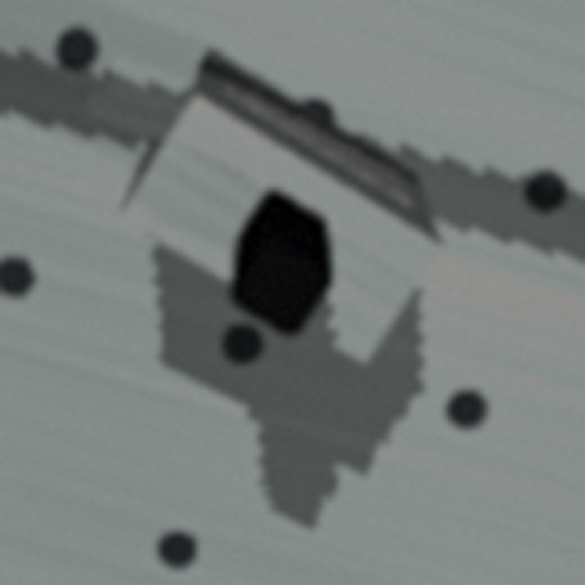

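```bash
python3 - <<'E'
from h import *
np.set_printoptions(precision=4,suppress=True)
p=viewer.snapshot("wrist");T=viewer.snapshot("top")
q=lambda x,y:(255+(x+.5)/4.5-.5,170+(y+.5)/4.5-.5)
C=[fonz(p,q(*u),.064) for u in[(200,93),(438,238),(370,362)]]
print(C);d=C[0]-C[1];print("len",np.linalg.norm(d),"yaw of y",np.degrees(np.arctan2(-d[0],d[1])),"ctr",(C[0]+C[2])/2, np.linalg.norm(C[2]-C[1]))
# rail: edge-scan
def scan(img,pts,un):
    g=cv2.GaussianBlur(img,(3,3),0).astype(float);out=[]
    for a,(u0,v0) in pts:
        pass
W=[];
for y in (-.10,-.14,-.18,-.21,-.235,-.30,-.345):
  for nm,P,pr,un in(("w",p,fproj,fonz),("t",T,proj,onz)):
    xs=np.arange(.545,.605,.0005);px=np.array([pr(P,(x,y,.150)) for x in xs]).astype(np.float32)
    v=cv2.remap(cv2.cvtColor(P["frame"],cv2.COLOR_BGR2GRAY),px[:,0],px[:,1],cv2.INTER_LINEAR).ravel().astype(float)
    v=np.convolve(v,np.ones(3)/3,'same');g=np.gradient(v);g[:4]=g[-4:]=0
    print(nm,y,"neg edge",xs[g.argmin()],"pos edge",xs[g.argmax()], (xs[g.argmin()]+xs[g.argmax()])/2)
print("ends w",fonz(p,(85,32),.15),fonz(p,(523,133),.15),"t",onz(T,(313.1,222.7),.15),onz(T,(477.7,216.5),.15))
E
```

```text
[array([ 0.4778, -0.2545,  0.064 ]), array([ 0.4643, -0.3061,  0.064 ]), array([ 0.4366, -0.3014,  0.064 ])]
len 0.053308036018671526 yaw of y -14.637328037307569 ctr [ 0.4572 -0.278   0.064 ] 0.028142516851889704
w -0.1 neg edge 0.5864999999999955 pos edge 0.5744999999999968 0.5804999999999961
t -0.1 neg edge 0.5604999999999983 pos edge 0.5574999999999987 0.5589999999999985
w -0.14 neg edge 0.590499999999995 pos edge 0.5594999999999984 0.5749999999999967
t -0.14 neg edge 0.5624999999999981 pos edge 0.5749999999999967 0.5687499999999974
w -0.18 neg edge 0.5969999999999943 pos edge 0.5659999999999977 0.581499999999996
t -0.18 neg edge 0.5644999999999979 pos edge 0.5664999999999977 0.5654999999999978
w -0.21 neg edge 0.5649999999999978 pos edge 0.5674999999999976 0.5662499999999977
t -0.21 neg edge 0.5649999999999978 pos edge 0.5689999999999974 0.5669999999999976
w -0.235 neg edge 0.5659999999999977 pos edge 0.563499999999998 0.5647499999999979
t -0.235 neg edge 0.5774999999999965 pos edge 0.5799999999999962 0.5787499999999963
w -0.3 neg edge 0.5689999999999974 pos edge 0.5714999999999971 0.5702499999999973
t -0.3 neg edge 0.5599999999999984 pos edge 0.5659999999999977 0.5629999999999981
w -0.345 neg edge 0.563499999999998 pos edge 0.5739999999999968 0.5687499999999974
t -0.345 neg edge 0.5494999999999995 pos edge 0.5844999999999957 0.5669999999999976
ends w [ 0.5612 -0.0801  0.15  ] [ 0.5769 -0.3817  0.15  ] t [ 0.5652 -0.0787  0.15  ] [ 0.5791 -0.3765  0.15  ]
```

Emit:
jog_arm(
  targets=[
    [[-0.11,0.16,0],0,-1],
    [[0,0,0],0.93,-1],
    [[0,0,0.5],0.93,-1],
    [[0,0,0.7],0.93,-1],
    [[0,0,0.8],0.93,-1],
    [[0,0,0.8],0.93,-1],
    [[0,0,0],0,-1],
    [[0,0,0],0,-1],
  ],
)

```text
t: 4.75
eef_pos: [0.4551, -0.2793, 0.175]
tool_rot: [[0.968, -0.251, -0.001], [-0.251, -0.968, 0.001], [-0.001, -0.001, -1.0]]
ft_force: [0.4, -0.8, 0.2]
finger_gap: 0.0852
```

```bash
python3 - <<'E'
from h import *
np.set_printoptions(precision=4,suppress=True)
s=bot.get_obs(); print(s["q"])
p=viewer.snapshot("wrist");cv2.imwrite("pics/w2.png",cv2.resize(p["frame"][100:420,120:520],None,fx=1.5,fy=1.5))
for k,z in(("tag",0),("tag_grip",.09),("tag_crest",.06)):
    print(k,[(x["xy"],fonz(p,x["xy"],z)[:2],round(x["score"],2)) for x in viewer.mark_of(p,k)][:2])
E
```

```text
[-39.382   19.8796 -12.9752  57.2314  -0.0039 155.1691]
tag [([308.1, 218.9], array([ 0.4573, -0.2724]), 0.94)]
tag_grip [([314.7, 254.3], array([ 0.4547, -0.2782]), 0.9)]
tag_crest [([314.0, 237.5], array([ 0.457 , -0.2781]), 0.64)]
```

View pics/w2.png

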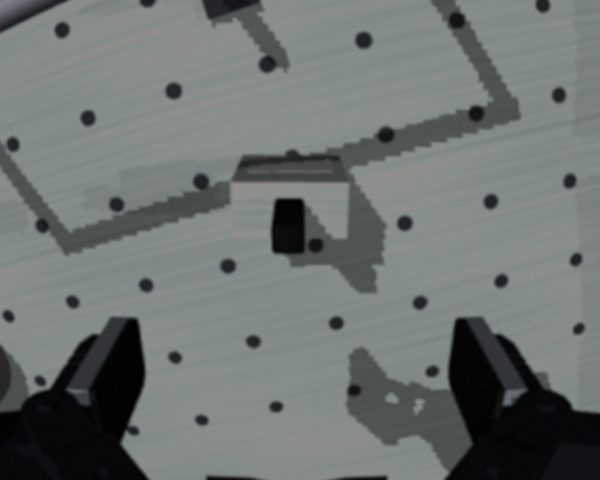

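The tag is square with the jaws (picture 5 shows the post at (288,226), midway between the fingers). I'll descend and grip.

Emit:
jog_arm(
  targets=[
    [[0.06,-0.08,0.8],0,-1],
    [[0,0,0.85],0,-1],
    [[0,0,0.85],0,-1],
    [[0,0,0.85],0,-1],
    [[0,0,0.85],0,-1],
    [[0,0,0.85],0,-1],
    [[0,0,0],0,-0.5],
    [[0,0,0],0,0.2],
    [[0,0,0],0,1],
    [[0,0,0],0,1],
    [[0,0,0],0,1],
    [[0,0,0],0,1],
    [[0,0,0],0,1],
    [[0,0,0],0,1],
  ],
  grip_force=40,
)

```text
t: 6.12
eef_pos: [0.4575, -0.2784, 0.0748]
tool_rot: [[0.967, -0.254, 0.001], [-0.254, -0.967, -0.001], [0.001, 0.0, -1.0]]
ft_force: [-0.5, -0.0, 5.1]
finger_gap: 0.0133
```

Emit:
jog_arm(
  targets=[
    [[0,0,-0.5],0,1],
    [[0,0,-0.9],0,1],
    [[0,0,-0.95],0,1],
    [[0,0,-0.95],0,1],
    [[0,0,-0.95],0,1],
    [[0,0,-0.95],-0.85,1],
    [[0,0,-0.95],-0.85,1],
    [[0,0,-0.95],-0.85,1],
    [[0,0,-0.95],0,1],
    [[0,0,-0.95],0,1],
    [[0.6,-0.5,0],0,1],
    [[0.86,-0.76,0],0,1],
    [[0.86,-0.76,0],0,1],
    [[0.86,-0.76,0],0,1],
    [[0.86,-0.76,0],0,1],
    [[0.86,-0.76,0],0,1],
    [[0.86,-0.79,0],0,1],
    [[0,0,0],0,1],
    [[0,0,0],0,1],
    [[0,0,0],0,1],
  ],
)

```text
t: 7.78
eef_pos: [0.5669, -0.171, 0.2545]
tool_rot: [[0.999, 0.049, -0.001], [0.049, -0.999, -0.0], [-0.001, 0.0, -1.0]]
ft_force: [-0.8, 0.2, -0.6]
finger_gap: 0.0129
```

```bash
python3 - <<'E'
from h import *
np.set_printoptions(precision=4,suppress=True)
s=bot.get_obs(); e=s["eef_pos"];print(s["q"],e,s["ft_force"])
W=viewer.snapshot("wrist");S=viewer.snapshot("scene");T=viewer.snapshot("top")
a=cv2.resize(W["frame"][60:420,120:520],None,fx=1.1,fy=1.1);b=cv2.resize(S["frame"][210:340,160:350],None,fx=2.3,fy=2.3)
c=cv2.resize(T["frame"][170:290,290:490],None,fx=2.2,fy=2.2)
o=np.zeros((600,800,3),np.uint8);o[:a.shape[0],:340]=a[:,:340];o[:b.shape[0],350:350+b.shape[1]]=b;o[310:310+c.shape[0],350:350+c.shape[1]]=c
cv2.imwrite("pics/h1.png",o)
f=e[2]-.0748
for k,z in(("tag",f),("tag_crest",f+.06),("tag_grip",f+.09)):
    print(k,"W",[(fonz(W,x["xy"],z)[:2]-e[:2],round(x["score"],2)) for x in viewer.mark_of(W,k)][:2],"T",[(onz(T,x["xy"],z)[:2]-e[:2],round(x["score"],2)) for x in viewer.mark_of(T,k)][:2],"S",[(onz(S,x["xy"],z)[:2]-e[:2],round(x["score"],2)) for x in viewer.mark_of(S,k)][:2])
E
```

```text
[-23.8439  23.5331   4.7649  71.2558  -0.02   153.3455] [ 0.5669 -0.171   0.2545] [-0.8276  0.1809 -0.5591]
tag W [(array([-0.001 ,  0.0009]), 0.74)] T [] S [(array([-0.0014, -0.0036]), 0.56)]
tag_crest W [(array([-0.0005, -0.0006]), 0.87)] T [] S [(array([-0.0086,  0.0012]), 0.72)]
tag_grip W [(array([-0.0025, -0.0001]), 0.64)] T [(array([-0.0141,  0.3253]), 0.37)] S [(array([-0.0037, -0.0001]), 0.75)]
```

View pics/h1.png

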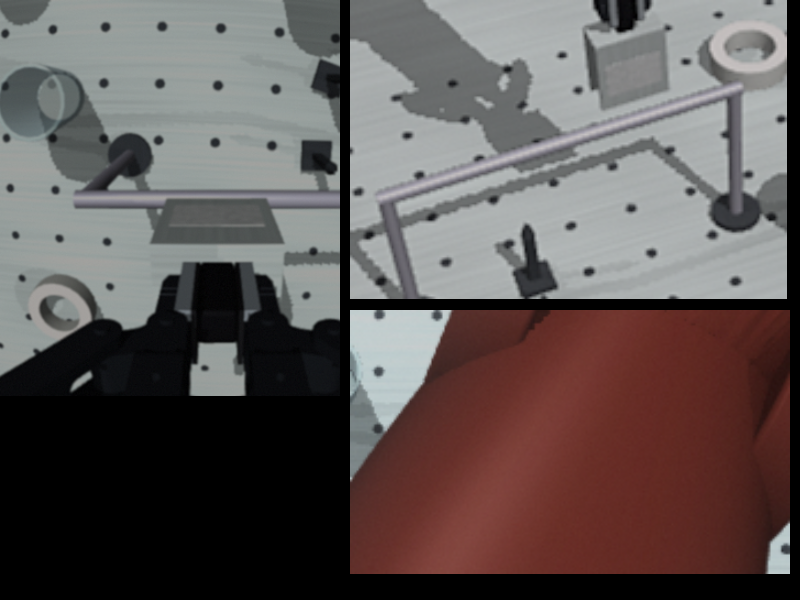

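Picture 6 shows the tag held square, parallel to the rail and still above it, with the rail at crop row about 199. I'll locate the rail precisely from this near view.

```bash
python3 - <<'E'
from h import *
np.set_printoptions(precision=4,suppress=True)
W=viewer.snapshot("wrist");g=cv2.GaussianBlur(W["frame"],(3,3),0).astype(int);G=g.sum(2)
print([(r,g[r,360+0].tolist()) for r in range(228,256,2)])
for c in range(210,520,30):
    # purple index: mean rows weighted
    col=(g[222:262,c,0]+g[222:262,c,2])/2-g[222:262,c,1]
    r=np.where(col>col.max()*.5)[0]+222
    print(c,r.min(),r.max(),col.max(),fonz(W,(c,(r.min()+r.max())/2),.151)[:2])
E
```

```text
[(228, [159, 161, 157]), (230, [159, 162, 156]), (232, [147, 148, 145]), (234, [111, 106, 105]), (236, [122, 112, 113]), (238, [140, 129, 131]), (240, [110, 106, 104]), (242, [82, 83, 79]), (244, [81, 82, 77]), (246, [81, 82, 78]), (248, [82, 82, 78]), (250, [82, 83, 78]), (252, [81, 83, 78]), (254, [82, 84, 78])]
210 223 248 6.5 [ 0.5702 -0.0955]
240 235 248 6.5 [ 0.5668 -0.1174]
270 234 237 5.5 [ 0.5722 -0.1388]
300 235 238 6.0 [ 0.5724 -0.1596]
330 235 239 6.5 [ 0.5731 -0.1804]
360 235 239 6.5 [ 0.5741 -0.2012]
390 236 248 8.0 [ 0.5715 -0.2228]
420 235 248 7.5 [ 0.573  -0.2448]
450 235 248 7.5 [ 0.5742 -0.2678]
480 236 248 7.0 [ 0.575  -0.2923]
510 236 248 6.5 [ 0.5764 -0.3187]
```

Emit:
jog_arm(
  targets=[
    [[0.125,0,0],0,1],
    [[0,0,0.5],0,1],
    [[0,0,0.5],0,1],
    [[0,0,0.5],0,1],
    [[0,0,0.5],0,1],
    [[0,0,0.5],0,1],
    [[0,0,0.5],0,1],
    [[0,0,0],0,1],
    [[0,0,0],0,1],
  ],
)

```text
t: 9.18
eef_pos: [0.5694, -0.1705, 0.1936]
tool_rot: [[0.999, 0.049, -0.001], [0.049, -0.999, 0.001], [-0.001, -0.001, -1.0]]
ft_force: [-0.6, -0.8, -0.3]
finger_gap: 0.0135
```

```bash
python3 - <<'E'
from h import *
S=viewer.snapshot("scene");W=viewer.snapshot("wrist")
b=cv2.resize(S["frame"][230:340,170:340],None,fx=4,fy=4,interpolation=cv2.INTER_CUBIC)
cv2.imwrite("pics/h2.png",b);print(bot.get_obs()["ft_force"])
E
```

```text
[ 0.00933698  0.80538118 -1.57676275]
```

View pics/h2.png

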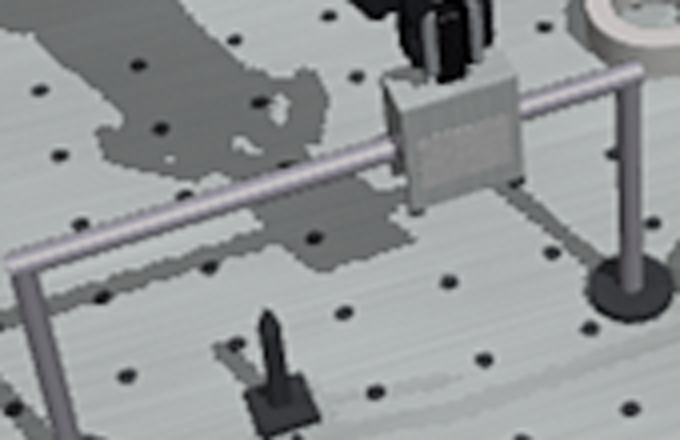

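Picture 7 shows the tag straddling the rail at (455,130) with no side force. I'll lower it until the roof touches.

Emit:
jog_arm(
  targets=[
    [[0,0,0.3],0,1],
    [[0,0,0.3],0,1],
    [[0,0,0.25],0,1],
    [[0,0,0.1],0,1],
    [[0,0,0.08],0,1],
    [[0,0,0.05],0,1],
    [[0,0,0.05],0,1],
    [[0,0,0],0,1],
    [[0,0,0],0,1],
  ],
)

```text
t: 10.03
eef_pos: [0.5699, -0.1708, 0.1718]
tool_rot: [[0.999, 0.049, 0.0], [0.049, -0.999, -0.0], [0.0, 0.0, -1.0]]
ft_force: [-1.5, -0.2, -1.2]
finger_gap: 0.0132
```

Emit:
jog_arm(
  targets=[
    [[0,0,0.05],0,1],
    [[0,0,0.05],0,1],
    [[0,0,0],0,1],
    [[0,0,0],0,1],
  ],
)

```text
t: 10.37
eef_pos: [0.5701, -0.1708, 0.1707]
tool_rot: [[0.999, 0.049, 0.001], [0.049, -0.999, -0.0], [0.001, 0.001, -1.0]]
ft_force: [-2.4, 1.1, 7.0]
finger_gap: 0.0133
```

Contact came at 0.1707, as expected. I'll slide 100 mm along the rail.

Emit:
jog_arm(
  targets=[
    [[0,0.2,-0.02],0,1],
    [[0,0.25,0],0,1],
    [[0,0.25,0],0,1],
    [[0,0.25,0],0,1],
    [[0,0.25,0],0,1],
    [[0,0.25,0],0,1],
    [[0,0.25,0],0,1],
    [[0,0.25,0],0,1],
    [[0,0.25,0],0,1],
    [[0,0.25,0],0,1],
    [[0,0.25,0],0,1],
    [[0,0.25,0],0,1],
    [[0,0.25,0],0,1],
    [[0,0.25,0],0,1],
    [[0,0.25,0],0,1],
    [[0,0.25,0],0,1],
    [[0,0.25,0],0,1],
    [[0,0.25,0],0,1],
    [[0,0.25,0],0,1],
    [[0,0.25,0],0,1],
  ],
)

```text
t: 12.03
eef_pos: [0.5751, -0.2698, 0.1708]
tool_rot: [[0.999, 0.049, 0.001], [0.049, -0.999, 0.0], [0.001, -0.0, -1.0]]
ft_force: [0.4, 4.8, 6.9]
finger_gap: 0.0131
```

```bash
python3 - <<'E'
from h import *
np.set_printoptions(precision=4,suppress=True)
s=bot.get_obs(); e=s["eef_pos"];print(e,s["ft_force"])
S=viewer.snapshot("scene");W=viewer.snapshot("wrist")
b=cv2.resize(S["frame"][230:350,170:340],None,fx=4,fy=4,interpolation=cv2.INTER_CUBIC)
cv2.imwrite("pics/h3.png",b)
for n,P,u in(("S",S,onz),("W",W,fonz)):
  for k,z in(("tag",.096),("tag_crest",.156),("tag_grip",.186),("pointer",0)):
    print(n,k,[(u(P,x["xy"],z)[:2],round(x["score"],2)) for x in viewer.mark_of(P,k)][:4])
E
```

```text
[ 0.5751 -0.2698  0.1708] [0.3918 4.7648 6.9211]
S tag [(array([ 0.5823, -0.2725]), 0.75)]
S tag_crest [(array([ 0.5718, -0.2703]), 0.73)]
S tag_grip [(array([ 0.5685, -0.2701]), 0.79)]
S pointer [(array([ 0.6653, -0.3627]), 0.91), (array([ 0.6368, -0.4532]), 0.85), (array([ 0.5744, -0.2714]), 0.75), (array([ 0.6554, -0.2717]), 0.69)]
W tag [(array([ 0.5736, -0.2701]), 0.66)]
W tag_crest [(array([ 0.5733, -0.272 ]), 0.78)]
W tag_grip [(array([ 0.5742, -0.272 ]), 0.75)]
W pointer [(array([ 0.642 , -0.4451]), 0.88), (array([ 0.652 , -0.2787]), 0.66), (array([ 0.5718, -0.2706]), 0.58), (array([ 0.6673, -0.3623]), 0.58)]
```

View pics/h3.png

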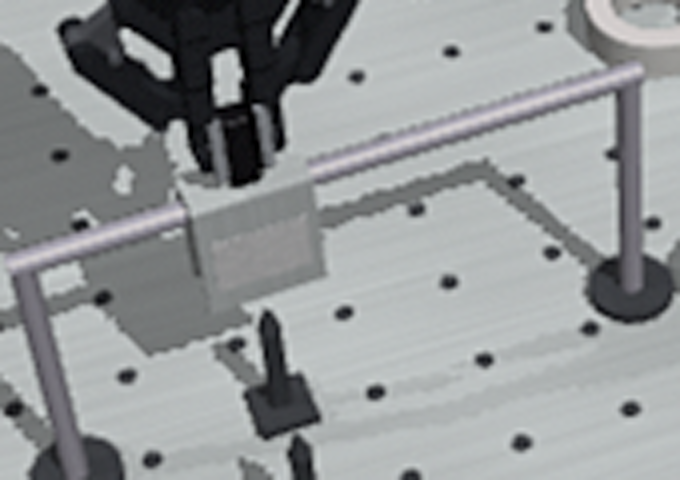

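Centred over the pointer: tag crest y is -0.270 (scene) and -0.272 (wrist), pointer -0.271. I'll release and lift, then study the drum from the first pictures.

Emit:
jog_arm(
  targets=[
    [[0,0,-0.02],0,0.7],
    [[0,0,0],0,0.3],
    [[0,0,0],0,0],
    [[0,0,0],0,0],
    [[0,0,0],0,0],
    [[0,0,-0.3],0,0],
    [[0,0,-0.6],0,0],
    [[0,0,-0.9],0,0],
    [[0,0,-0.9],0,0],
    [[0,0,-0.9],0,0],
    [[0,0,-0.9],0,0],
    [[0,0,0],0,0],
  ],
)

```text
t: 13.53
eef_pos: [0.576, -0.2704, 0.2647]
tool_rot: [[0.999, 0.049, 0.005], [0.049, -0.999, -0.003], [0.005, 0.003, -1.0]]
ft_force: [-0.3, -0.4, -0.0]
finger_gap: 0.0428
```

```bash
python3 - <<'E'
from h import *
np.set_printoptions(precision=4,suppress=True)
S=viewer.snapshot("scene");T=viewer.snapshot("top");W=viewer.snapshot("wrist")
for k,z in(("tag",.096),("tag_crest",.156)):
  print(k,"S",[(onz(S,x["xy"],z)[:2],round(x["score"],2)) for x in viewer.mark_of(S,k)][:2],"W",[(fonz(W,x["xy"],z)[:2],round(x["score"],2)) for x in viewer.mark_of(W,k)][:2])
for k in("drum","drum_hub","peg0","stand"): print(k,[[(np.round(x["xy"],1),round(x["score"],2)) for x in viewer.mark_of(P,k)][:2] for P in(S,T)])
print("bottle",onz(S,(532,325),0),"top",onz(S,(550,250),.2))
a=cv2.resize(S["frame"][175:295,400:500],None,fx=4,fy=4,interpolation=cv2.INTER_CUBIC)
b=cv2.resize(T["frame"][180:260,120:215],None,fx=4,fy=4,interpolation=cv2.INTER_CUBIC)
c=cv2.resize(S["frame"][230:330,170:270],None,fx=2.4,fy=2.4)
o=np.zeros((600,800,3),np.uint8);o[:480,:400]=a;o[:320,410:790]=b;o[340:580,410:650]=c;cv2.imwrite("pics/d1.png",o)
E
```

```text
tag S [(array([ 0.5763, -0.2781]), 0.89)] W [(array([ 0.5727, -0.2698]), 0.74)]
tag_crest S [(array([ 0.5684, -0.2687]), 0.84)] W [(array([ 0.5736, -0.2712]), 0.77)]
drum [[(array([450.4, 216.5]), 0.97)], [(array([164.4, 229.7]), 0.93), (array([385.3, 224.4]), 0.17)]]
drum_hub [[(array([456.8, 221.1]), 0.7)], [(array([161.1, 220.6]), 0.67)]]
peg0 [[(array([443.1, 262.8]), 0.44)], [(array([160.7, 202.9]), 0.97)]]
stand [[(array([444. , 262.3]), 0.72)], [(array([188.1, 241.7]), 0.73), (array([424.9, 220.1]), 0.25)]]
bottle [0.7672 0.2665 0.    ] top [0.7634 0.2548 0.2   ]
```

View pics/d1.png

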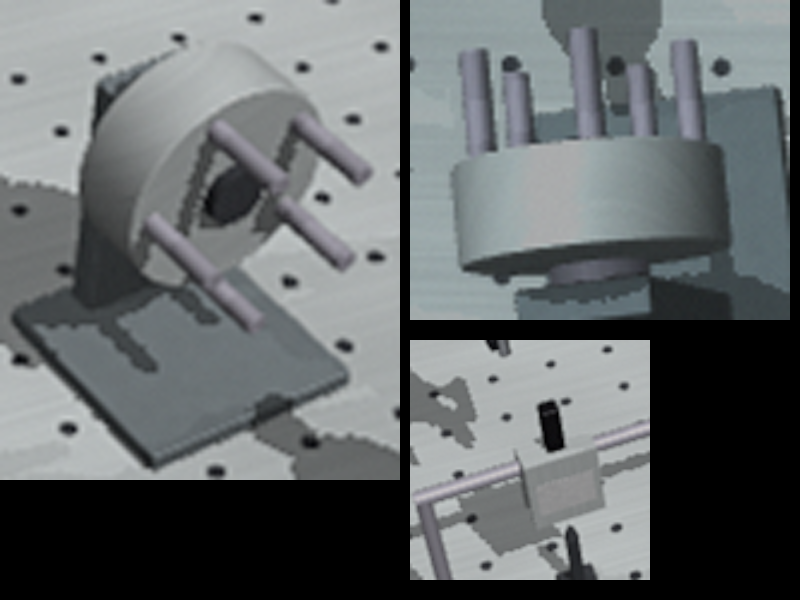

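Picture 9 shows the tag hanging over the pointer tip. On the drum, the five peg tips are at top crop (473,52), (516,75), (583,30), (641,68), (684,42), and likewise in the scene crop. I'll fit the drum pose from these.

```bash
cat > fit.py <<'E'
from h import *
from scipy.optimize import least_squares
def tip(v,i,L=.05):
    x,y,z,ps,ph=v; a=ph+np.radians(72)*i   # a: angle of peg from +z towards... positive turns y->z, so peg dir = (-sin a) y + cos a z
    ex=np.array([np.cos(ps),np.sin(ps),0]);ey=np.array([-np.sin(ps),np.cos(ps),0])
    return np.array([x,y,z])+L*ex+.048*(-np.sin(a)*ey+np.array([0,0,np.cos(a)]))
E
python3 - <<'E'
from fit import *
S=viewer.snapshot("scene");T=viewer.snapshot("top")
tu=lambda x,y:(120+(x-410+.5)/4-.5,180+(y+.5)/4-.5);su=lambda x,y:(400+(x+.5)/4-.5,175+(y+.5)/4-.5)
# order: i=0 C/P2, +1 (towards -y): E/P4, +2: D/P5, +3: B/P3, +4: A/P1
t=[(583,30),(684,42),(641,68),(516,75),(473,52)];s=[(280,182),(215,272),(257,322),(345,258),(365,172)]
f=lambda v:np.concatenate([proj(S,tip(v,i))-su(*s[i]) for i in range(5)]+[proj(T,tip(v,i))-tu(*t[i]) for i in range(5)]+[[(v[2]-.13)/.002]])
# a positive => -y
best=min((least_squares(f,[.574,.2,.13,p0,q0],loss="soft_l1") for p0 in(-.2,.2) for q0 in(-.4,0,.4)),key=lambda r:r.cost)
print(best.cost,np.round(best.x,4),np.degrees(best.x[3:]),np.round(best.fun,1))
E
```

```text
2.351331357608874 [0.5699 0.1941 0.1341 0.1324 0.3291] [ 7.58510101 18.85686702] [ 0.3 -0.1 -0.5  1.3 -0.2 -0.   0.4  0.3 -0.1  0.2 -0.3  0.3 -0.   0.
 -0.4  0.1  0.1  0.   0.1  0.2  2. ]
```

The fit is good (residuals below 0.5 px): face hub at (0.570,0.194), axis yaw 7.6°, top peg 18.9° towards -y. The last joint needs the flipped grasp, so I'll compute the travel rows.

```bash
python3 - <<'E'
import numpy as np
d=np.array([.0238,.4528])/30*50; w=np.radians(2.8);st=np.radians(184.8)/30;out=[]
for i in range(30):
    a=w+st*(i+.0)
    x=np.array([np.cos(a),np.sin(a)]);y=np.array([np.sin(a),-np.cos(a)])
    out.append([[round(d@x,2),round(d@y,2),0],-0.896,0])
print(str(out[:15]).replace(" ",""));print(str(out[15:]).replace(" ",""))
E
```

```text
[[[np.float64(0.08),np.float64(-0.75),0],-0.896,0],[[np.float64(0.16),np.float64(-0.74),0],-0.896,0],[[np.float64(0.24),np.float64(-0.72),0],-0.896,0],[[np.float64(0.31),np.float64(-0.69),0],-0.896,0],[[np.float64(0.38),np.float64(-0.65),0],-0.896,0],[[np.float64(0.45),np.float64(-0.61),0],-0.896,0],[[np.float64(0.51),np.float64(-0.55),0],-0.896,0],[[np.float64(0.57),np.float64(-0.5),0],-0.896,0],[[np.float64(0.62),np.float64(-0.43),0],-0.896,0],[[np.float64(0.66),np.float64(-0.36),0],-0.896,0],[[np.float64(0.7),np.float64(-0.29),0],-0.896,0],[[np.float64(0.72),np.float64(-0.21),0],-0.896,0],[[np.float64(0.74),np.float64(-0.13),0],-0.896,0],[[np.float64(0.75),np.float64(-0.05),0],-0.896,0],[[np.float64(0.76),np.float64(0.03),0],-0.896,0]]
[[[np.float64(0.75),np.float64(0.11),0],-0.896,0],[[np.float64(0.73),np.float64(0.19),0],-0.896,0],[[np.float64(0.71),np.float64(0.27),0],-0.896,0],[[np.float64(0.68),np.float64(0.34),0],-0.896,0],[[np.float64(0.63),np.float64(0.41),0],-0.896,0],[[np.float64(0.59),np.float64(0.48),0],-0.896,0],[[np.float64(0.53),np.float64(0.54),0],-0.896,0],[[np.float64(0.47),np.float64(0.59),0],-0.896,0],[[np.float64(0.41),np.float64(0.64),0],-0.896,0],[[np.float64(0.34),np.float64(0.68),0],-0.896,0],[[np.float64(0.26),np.float64(0.71),0],-0.896,0],[[np.float64(0.18),np.float64(0.73),0],-0.896,0],[[np.float64(0.1),np.float64(0.75),0],-0.896,0],[[np.float64(0.02),np.float64(0.76),0],-0.896,0],[[np.float64(-0.06),np.float64(0.75),0],-0.896,0]]
```

Emit:
jog_arm(
  targets=[
    [[0.08,-0.75,0],-0.896,0],
    [[0.16,-0.74,0],-0.896,0],
    [[0.24,-0.72,0],-0.896,0],
    [[0.31,-0.69,0],-0.896,0],
    [[0.38,-0.65,0],-0.896,0],
    [[0.45,-0.61,0],-0.896,0],
    [[0.51,-0.55,0],-0.896,0],
    [[0.57,-0.5,0],-0.896,0],
    [[0.62,-0.43,0],-0.896,0],
    [[0.66,-0.36,0],-0.896,0],
    [[0.7,-0.29,0],-0.896,0],
    [[0.72,-0.21,0],-0.896,0],
    [[0.74,-0.13,0],-0.896,0],
    [[0.75,-0.05,0],-0.896,0],
    [[0.76,0.03,0],-0.896,0],
  ],
)

```text
t: 15.63
eef_pos: [0.5869, -0.0428, 0.2606]
tool_rot: [[-0.096, 0.995, 0.0], [0.995, 0.096, -0.0], [-0.0, 0.0, -1.0]]
ft_force: [0.5, 0.0, -0.7]
finger_gap: 0.0428
```

Emit:
jog_arm(
  targets=[
    [[0.75,0.11,0],-0.896,0],
    [[0.73,0.19,0],-0.896,0],
    [[0.71,0.27,0],-0.896,0],
    [[0.68,0.34,0],-0.896,0],
    [[0.63,0.41,0],-0.896,0],
    [[0.59,0.48,0],-0.896,0],
    [[0.53,0.54,0],-0.896,0],
    [[0.47,0.59,0],-0.896,0],
    [[0.41,0.64,0],-0.896,0],
    [[0.34,0.68,0],-0.896,0],
    [[0.26,0.71,0],-0.896,0],
    [[0.18,0.73,0],-0.896,0],
    [[0.1,0.75,0],-0.896,0],
    [[0.02,0.76,0],-0.896,0],
    [[-0.06,0.75,0],-0.896,0],
    [[0,0,0],0,0],
  ],
)

```text
t: 16.97
eef_pos: [0.5992, 0.1856, 0.2604]
tool_rot: [[-0.99, -0.14, 0.0], [-0.14, 0.99, 0.001], [-0.0, 0.001, -1.0]]
ft_force: [-0.4, 0.3, -0.1]
finger_gap: 0.0425
```

```bash
python3 - <<'E'
from fit import *
np.set_printoptions(precision=4,suppress=True)
s=bot.get_obs();print(s["t"],s["q"],s["eef_pos"],s["tool_rot"],s["wrist_torque"],s["ft_force"])
W=viewer.snapshot("wrist");v=[.5699,.1941,.132,.1324,.3291]
f=W["frame"].copy()
for i in range(5):
    for L in(0,.05):cv2.circle(f,tuple(int(q) for q in fproj(W,tip(v,i,L))),3,(0,0,255),1)
cv2.imwrite("pics/d2.png",f)
E
```

```text
16.9667 [10.5104 27.5269 11.9077 74.369   0.0474  2.4534] [0.5992 0.1856 0.2604] [[-0.9901 -0.1402  0.    ]
 [-0.1402  0.9901  0.0009]
 [-0.0002  0.0008 -1.    ]] [ 0.0111  0.0282 -0.0633] [-0.3999  0.3428 -0.1076]
```

View pics/d2.png

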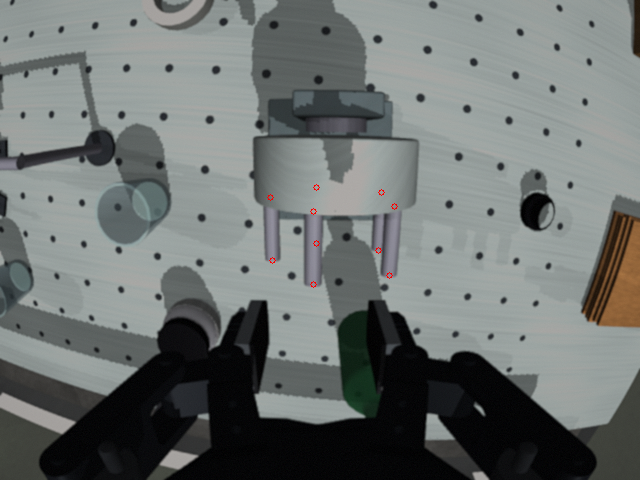

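Picture 10: the model points overlay the pegs (top-peg tip at (313,284)). I'll descend on the top peg and grip.

Emit:
jog_arm(
  targets=[
    [[0,-0.16,0.86],0,0],
    [[0,0,0.86],0,0],
    [[0,0,0.86],0,0],
    [[0,0,0.86],0,0],
    [[0,0,0.86],0,0],
    [[0,0,0.86],0,0],
    [[0,0,0],0,0],
    [[0,0,0],0,0.5],
    [[0,0,0],0,1],
    [[0,0,0],0,1],
    [[0,0,0],0,1],
    [[0,0,0],0,1],
    [[0,0,0],0,1],
  ],
  grip_force=60,
)

```text
t: 18.1
eef_pos: [0.6003, 0.1808, 0.1586]
tool_rot: [[-0.991, -0.133, 0.002], [-0.133, 0.991, 0.001], [-0.002, 0.001, -1.0]]
ft_force: [-1.1, 4.2, 5.4]
finger_gap: 0.0099
```

```bash
cat > st.py <<'E'
from h import *
np.set_printoptions(precision=3,suppress=True)
EY=np.array([-.132,.991,0]);EX=np.array([.991,.132,0]);H=np.array([.5699,.1941,.130])
s=bot.get_obs();F=np.array(s["ft_force"]);e=np.array(s["eef_pos"]);d=e-H
y=d@EY;z=d[2]+.019;a=np.degrees(np.arcsin(np.clip(-y/.048,-1,1)));r=np.radians(a)
# torque by tool on drum about +ex = F_tool_on_peg x ; F_tool_on_peg=-F ; tangential dir for +a: (-cos a ey, -sin a ez)
Ft=(-F)@(-np.cos(r)*EY+np.array([0,0,-np.sin(r)]))
print("t",round(s["t"],2),"y",round(y,4),"z",round(z,4),"a",round(a,1),"zpeg",round(.048*np.cos(r),4),"Fey",round(F@EY,2),"Fex",round(F@EX,2),"Fz",round(F[2],2),"tq(+a)",round(Ft*.048,3),"tqh",round((F@EY)*.048/np.cos(r),3),"gap",round(s["finger_gap"],4),"wt",np.array(s["wrist_torque"]))
E
python3 st.py
```

```text
t 18.1 y -0.0172 z 0.0476 a 20.9 zpeg 0.0448 Fey 4.27 Fex -0.55 Fz 5.42 tq(+a) 0.284 tqh 0.219 gap 0.0099 wt [ 1.105  0.386 -0.065]
```

Emit:
jog_arm(
  targets=[
    [[0,0.1,-0.03],0,1],
    [[0,0.1,-0.03],0,1],
    [[0,0.1,-0.02],0,1],
    [[0,0.1,-0.02],0,1],
    [[0,0.1,-0.02],0,1],
    [[0,0.1,-0.01],0,1],
    [[0,0.1,-0.01],0,1],
    [[0,0.1,0],0,1],
  ],
)

```text
t: 18.77
eef_pos: [0.5986, 0.1944, 0.1611]
tool_rot: [[-0.991, -0.131, 0.002], [-0.131, 0.991, -0.003], [-0.002, -0.003, -1.0]]
ft_force: [-0.7, -5.4, 7.6]
finger_gap: 0.0102
```

```bash
python3 st.py
```

```text
t 18.77 y -0.0035 z 0.0501 a 4.2 zpeg 0.0479 Fey -5.27 Fex -1.36 Fz 7.58 tq(+a) -0.226 tqh -0.254 gap 0.0102 wt [-1.39   0.075  0.039]
```

Emit:
jog_arm(
  targets=[
    [[0,0.105,0],0,1],
    [[0,0.105,0],0,1],
    [[0,0.105,0],0,1],
    [[0,0.105,0.01],0,1],
    [[0,0.105,0.01],0,1],
    [[0,0.105,0.02],0,1],
    [[0,0.105,0.02],0,1],
    [[0,0.1,0.03],0,1],
  ],
)

```text
t: 19.43
eef_pos: [0.5963, 0.2111, 0.1589]
tool_rot: [[-0.991, -0.131, 0.002], [-0.131, 0.991, -0.003], [-0.001, -0.003, -1.0]]
ft_force: [3.8, -3.5, -2.8]
finger_gap: 0.0101
```

```bash
python3 st.py
```

```text
t 19.43 y 0.0134 z 0.0479 a -16.2 zpeg 0.0461 Fey -3.97 Fex 3.33 Fz -2.82 tq(+a) -0.145 tqh -0.198 gap 0.0101 wt [-0.86  -0.728  0.064]
```

Emit:
jog_arm(
  targets=[
    [[0,0.1,0.03],0,1],
    [[0,0.1,0.04],0,1],
    [[0,0.1,0.04],0,1],
    [[0,0.095,0.045],0,1],
    [[0,0.095,0.05],0,1],
    [[0,0.09,0.05],0,1],
    [[0,0.09,0.055],0,1],
    [[0,0.09,0.06],0,1],
  ],
)

```text
t: 20.1
eef_pos: [0.5941, 0.2267, 0.1513]
tool_rot: [[-0.991, -0.132, 0.001], [-0.132, 0.991, -0.002], [-0.001, -0.002, -1.0]]
ft_force: [0.5, -3.1, 4.8]
finger_gap: 0.0097
```

```bash
python3 st.py
```

```text
t 20.1 y 0.0291 z 0.0403 a -37.3 zpeg 0.0382 Fey -3.13 Fex 0.11 Fz 4.76 tq(+a) -0.258 tqh -0.189 gap 0.0097 wt [-0.947 -0.208 -0.018]
```

Emit:
jog_arm(
  targets=[
    [[0,0,0],0,1],
    [[0,-0.09,-0.06],0,1],
    [[0,-0.09,-0.055],0,1],
    [[0,-0.09,-0.05],0,1],
    [[0,-0.095,-0.05],0,1],
    [[0,-0.095,-0.045],0,1],
    [[0,-0.1,-0.04],0,1],
    [[0,-0.1,-0.04],0,1],
    [[0,-0.1,-0.03],0,1],
  ],
  grip_force=25,
)

```text
t: 20.85
eef_pos: [0.5955, 0.2162, 0.1586]
tool_rot: [[-0.991, -0.135, 0.0], [-0.135, 0.991, 0.007], [-0.001, 0.007, -1.0]]
ft_force: [1.1, 14.9, -0.2]
finger_gap: 0.0099
```

```bash
python3 st.py
```

```text
t 20.85 y 0.0185 z 0.0476 a -22.7 zpeg 0.0443 Fey 14.64 Fex 3.11 Fz -0.16 tq(+a) 0.651 tqh 0.762 gap 0.0099 wt [ 3.196 -0.122 -0.065]
```

Emit:
jog_arm(
  targets=[
    [[0,-0.1,-0.03],0,1],
    [[0,-0.105,-0.02],0,1],
    [[0,-0.105,-0.02],0,1],
    [[0,-0.105,-0.01],0,1],
    [[0,-0.105,-0.01],0,1],
    [[0,-0.105,0],0,1],
    [[0,-0.105,0],0,1],
    [[0,-0.105,0],0,1],
  ],
)

```text
t: 21.52
eef_pos: [0.5977, 0.2, 0.1615]
tool_rot: [[-0.991, -0.135, 0.001], [-0.135, 0.991, 0.008], [-0.002, 0.008, -1.0]]
ft_force: [-1.7, 14.1, 8.2]
finger_gap: 0.0098
```

```bash
python3 st.py
```

```text
t 21.52 y 0.0022 z 0.0505 a -2.6 zpeg 0.048 Fey 14.16 Fex 0.17 Fz 8.24 tq(+a) 0.661 tqh 0.68 gap 0.0098 wt [ 2.97   0.466 -0.039]
```

Emit:
jog_arm(
  targets=[
    [[0,-0.1,0.01],0,1],
    [[0,-0.1,0.01],0,1],
    [[0,-0.1,0.02],0,1],
    [[0,-0.1,0.02],0,1],
    [[0,-0.1,0.02],0,1],
    [[0,-0.1,0.02],0,1],
    [[0,-0.1,0.03],0,1],
    [[0,-0.1,0.03],0,1],
  ],
)

```text
t: 22.18
eef_pos: [0.5999, 0.1838, 0.1579]
tool_rot: [[-0.991, -0.135, 0.001], [-0.135, 0.991, 0.007], [-0.002, 0.007, -1.0]]
ft_force: [-2.1, 14.5, 6.7]
finger_gap: 0.0097
```

```bash
python3 st.py
```

```text
t 22.18 y -0.0142 z 0.0469 a 17.2 zpeg 0.0459 Fey 14.59 Fex -0.15 Fz 6.73 tq(+a) 0.765 tqh 0.733 gap 0.0097 wt [ 3.39   0.362 -0.033]
```

Emit:
jog_arm(
  targets=[
    [[0,-0.1,0.03],0,1],
    [[0,-0.1,0.04],0,1],
    [[0,-0.1,0.04],0,1],
    [[0,-0.095,0.045],0,1],
    [[0,-0.095,0.05],0,1],
    [[0,-0.09,0.05],0,1],
    [[0,-0.09,0.055],0,1],
    [[0,-0.09,0.06],0,1],
  ],
)

```text
t: 22.85
eef_pos: [0.6019, 0.1686, 0.1505]
tool_rot: [[-0.991, -0.135, 0.001], [-0.135, 0.991, 0.007], [-0.002, 0.007, -1.0]]
ft_force: [-1.3, 13.9, 5.8]
finger_gap: 0.0101
```

```bash
python3 st.py
```

```text
t 22.85 y -0.0295 z 0.0395 a 37.9 zpeg 0.0379 Fey 13.93 Fex 0.59 Fz 5.8 tq(+a) 0.698 tqh 0.848 gap 0.0101 wt [ 3.168  0.174 -0.051]
```

Emit:
jog_arm(
  targets=[
    [[0,0.09,-0.06],0,1],
    [[0,0.09,-0.055],0,1],
    [[0,0.09,-0.05],0,1],
    [[0,0.095,-0.05],0,1],
    [[0,0.095,-0.045],0,1],
    [[0,0.1,-0.04],0,1],
    [[0,0.1,-0.04],0,1],
    [[0,0.1,-0.03],0,1],
  ],
)

```text
t: 23.52
eef_pos: [0.6005, 0.1785, 0.1576]
tool_rot: [[-0.991, -0.131, 0.002], [-0.131, 0.991, -0.003], [-0.001, -0.003, -1.0]]
ft_force: [-0.2, -11.5, 11.3]
finger_gap: 0.01
```

```bash
python3 st.py
```

```text
t 23.52 y -0.0195 z 0.0466 a 23.9 zpeg 0.0439 Fey -11.34 Fex -1.67 Fz 11.26 tq(+a) -0.278 tqh -0.596 gap 0.01 wt [-2.501 -0.115  0.015]
```

Emit:
jog_arm(
  targets=[
    [[0,0.1,-0.03],0,1],
    [[0,0.1,-0.03],0,1],
    [[0,0.1,-0.02],0,1],
    [[0,0.1,-0.02],0,1],
    [[0,0.1,-0.02],0,1],
    [[0,0.1,-0.02],0,1],
    [[0,0.1,-0.01],0,1],
    [[0,0.1,-0.01],0,1],
    [[0,0.105,0],0,1],
    [[0,0.105,0],0,1],
    [[0,0.105,0],0,1],
    [[0,0.105,0.01],0,1],
  ],
)

```text
t: 24.52
eef_pos: [0.5971, 0.2036, 0.1607]
tool_rot: [[-0.991, -0.132, 0.001], [-0.132, 0.991, -0.001], [-0.001, -0.001, -1.0]]
ft_force: [1.2, -6.7, 5.4]
finger_gap: 0.0102
```

```bash
python3 st.py
```

```text
t 24.52 y 0.0058 z 0.0497 a -6.9 zpeg 0.0476 Fey -6.8 Fex 0.28 Fz 5.44 tq(+a) -0.355 tqh -0.329 gap 0.0102 wt [-1.746 -0.337  0.024]
```

Emit:
jog_arm(
  targets=[
    [[0,0.105,0.01],0,1],
    [[0,0.105,0.02],0,1],
    [[0,0.105,0.02],0,1],
    [[0,0.1,0.03],0,1],
    [[0,0.1,0.03],0,1],
    [[0,0.1,0.04],0,1],
    [[0,0.1,0.04],0,1],
    [[0,0.095,0.045],0,1],
    [[0,0.095,0.05],0,1],
    [[0,0.09,0.05],0,1],
    [[0,0.09,0.055],0,1],
    [[0,0.09,0.06],0,1],
  ],
)

```text
t: 25.52
eef_pos: [0.5937, 0.2269, 0.1511]
tool_rot: [[-0.991, -0.132, 0.0], [-0.132, 0.991, -0.001], [-0.0, -0.001, -1.0]]
ft_force: [2.2, -7.4, 3.4]
finger_gap: 0.0097
```

```bash
python3 st.py
```

```text
t 25.52 y 0.0294 z 0.0401 a -37.8 zpeg 0.0379 Fey -7.6 Fex 1.17 Fz 3.43 tq(+a) -0.389 tqh -0.462 gap 0.0097 wt [-1.694 -0.446  0.009]
```

Turning the top towards -y takes much more torque, so the heavy side is on the +y side. I'll step to the next peg and measure with it loosely caged (no pinch drag), carrying on towards +y.

Emit:
jog_arm(
  targets=[
    [[0,0,0],0,0.5],
    [[0,0,0],0,0],
    [[0,0,0],0,0],
    [[0,0,-0.7],0,0],
    [[0,0,-0.9],0,0],
    [[0,0,-0.9],0,0],
    [[0,-0.94,0],0,0],
    [[0,-0.94,0],0,0],
    [[0,-0.94,0],0,0],
    [[0,0,0.9],0,0],
    [[0,0,0.9],0,0],
    [[0,0,0.7],0,0],
    [[0,0,0],0,0.4],
    [[0,0,0],0,0.65],
    [[0,0,0],0,0.65],
    [[0,0,0],0,0.65],
  ],
)

```text
t: 26.85
eef_pos: [0.6015, 0.172, 0.1521]
tool_rot: [[-0.991, -0.133, 0.002], [-0.133, 0.991, 0.0], [-0.002, 0.0, -1.0]]
ft_force: [0.7, 0.0, -0.2]
finger_gap: 0.0148
```

```bash
python3 st.py
```

```text
t 26.85 y -0.0261 z 0.0411 a 33.0 zpeg 0.0403 Fey -0.07 Fex 0.71 Fz -0.17 tq(+a) -0.007 tqh -0.004 gap 0.0148 wt [-0.005 -0.01  -0.025]
```

Emit:
jog_arm(
  targets=[
    [[0,0.09,-0.05],0,0.65],
    [[0,0.09,-0.05],0,0.65],
    [[0,0.095,-0.045],0,0.65],
    [[0,0.095,-0.04],0,0.65],
    [[0,0.095,-0.04],0,0.65],
    [[0,0.1,-0.035],0,0.65],
    [[0,0.1,-0.03],0,0.65],
    [[0,0.1,-0.03],0,0.65],
  ],
)

```text
t: 27.52
eef_pos: [0.5988, 0.187, 0.1574]
tool_rot: [[-0.991, -0.132, -0.0], [-0.132, 0.991, -0.0], [0.0, -0.0, -1.0]]
ft_force: [1.2, -4.3, 0.6]
finger_gap: 0.0152
```

```bash
sed -i 's#\*.048/np.cos(r)#*.048*np.cos(r)#' st.py; python3 st.py
```

```text
t 27.52 y -0.0109 z 0.0464 a 13.1 zpeg 0.0468 Fey -4.4 Fex 0.6 Fz 0.6 tq(+a) -0.199 tqh -0.206 gap 0.0152 wt [-0.664 -0.155 -0.005]
```

Emit:
jog_arm(
  targets=[
    [[0,0.1,-0.02],0,0.65],
    [[0,0.1,-0.02],0,0.65],
    [[0,0.1,-0.015],0,0.65],
    [[0,0.105,-0.01],0,0.65],
    [[0,0.105,-0.005],0,0.65],
    [[0,0.105,0],0,0.65],
    [[0,0.105,0],0,0.65],
    [[0,0.105,0.005],0,0.65],
  ],
)

```text
t: 28.18
eef_pos: [0.5967, 0.2033, 0.1586]
tool_rot: [[-0.991, -0.132, -0.0], [-0.132, 0.991, -0.0], [0.0, -0.0, -1.0]]
ft_force: [1.0, -3.6, 1.1]
finger_gap: 0.0151
```

```bash
python3 st.py
```

```text
t 28.18 y 0.0056 z 0.0476 a -6.7 zpeg 0.0477 Fey -3.72 Fex 0.51 Fz 1.13 tq(+a) -0.184 tqh -0.177 gap 0.0151 wt [-0.819 -0.133  0.006]
```

Emit:
jog_arm(
  targets=[
    [[0,0.105,0.01],0,0.65],
    [[0,0.105,0.01],0,0.65],
    [[0,0.105,0.02],0,0.65],
    [[0,0.105,0.02],0,0.65],
    [[0,0.1,0.03],0,0.65],
    [[0,0.1,0.03],0,0.65],
    [[0,0.1,0.035],0,0.65],
    [[0,0.1,0.04],0,0.65],
  ],
)

```text
t: 28.85
eef_pos: [0.5946, 0.2194, 0.1547]
tool_rot: [[-0.991, -0.132, 0.0], [-0.132, 0.991, -0.0], [-0.0, -0.0, -1.0]]
ft_force: [0.8, -6.2, 1.3]
finger_gap: 0.0151
```

```bash
python3 st.py
```

```text
t 28.85 y 0.0218 z 0.0437 a -27.0 zpeg 0.0428 Fey -6.22 Fex 0.01 Fz 1.25 tq(+a) -0.293 tqh -0.266 gap 0.0151 wt [-1.128 -0.153 -0.006]
```

Emit:
jog_arm(
  targets=[
    [[0,0.1,0.045],0,0.65],
    [[0,0.095,0.045],0,0.65],
    [[0,0.09,0.05],0,0.65],
    [[0,0.09,0.055],0,0.65],
    [[0,0.085,0.06],0,0.65],
    [[0,0.085,0.06],0,0.65],
  ],
)

```text
t: 29.35
eef_pos: [0.5931, 0.2299, 0.1484]
tool_rot: [[-0.991, -0.132, 0.0], [-0.132, 0.991, -0.001], [-0.0, -0.001, -1.0]]
ft_force: [1.3, -8.1, 2.8]
finger_gap: 0.0152
```

```bash
python3 st.py
```

```text
t 29.35 y 0.0324 z 0.0374 a -42.4 zpeg 0.0354 Fey -8.21 Fex 0.22 Fz 2.79 tq(+a) -0.381 tqh -0.291 gap 0.0152 wt [-1.501 -0.193  0.003]
```

Emit:
jog_arm(
  targets=[
    [[0,0.085,0.065],0,0.65],
    [[0,0.08,0.07],0,0.65],
    [[0,0.08,0.075],0,0.65],
    [[0,0.075,0.075],0,0.65],
    [[0,0.07,0.08],0,0.65],
  ],
)

```text
t: 29.77
eef_pos: [0.5922, 0.2372, 0.1411]
tool_rot: [[-0.991, -0.132, 0.0], [-0.132, 0.991, -0.002], [-0.0, -0.002, -1.0]]
ft_force: [1.0, -9.0, 3.8]
finger_gap: 0.0153
```

```bash
python3 st.py
```

```text
t 29.77 y 0.0398 z 0.0301 a -56.0 zpeg 0.0268 Fey -9.05 Fex -0.2 Fz 3.76 tq(+a) -0.392 tqh -0.243 gap 0.0153 wt [-1.869 -0.188  0.025]
```

Emit:
jog_arm(
  targets=[
    [[0,-0.1,-0.08],0,0.65],
    [[0,-0.1,-0.075],0,0.65],
    [[0,-0.08,-0.075],0,0.65],
    [[0,-0.08,-0.07],0,0.65],
    [[0,-0.085,-0.065],0,0.65],
    [[0,-0.085,-0.06],0,0.65],
  ],
)

```text
t: 30.27
eef_pos: [0.593, 0.2297, 0.1502]
tool_rot: [[-0.991, -0.134, -0.0], [-0.134, 0.991, 0.004], [-0.0, 0.004, -1.0]]
ft_force: [-4.0, 10.7, 3.4]
finger_gap: 0.0145
```

```bash
python3 st.py
```

```text
t 30.27 y 0.0322 z 0.0392 a -42.1 zpeg 0.0356 Fey 11.15 Fex -2.54 Fz 3.43 tq(+a) 0.286 tqh 0.397 gap 0.0145 wt [ 2.175  0.568 -0.02 ]
```

Emit:
jog_arm(
  targets=[
    [[0,-0.085,-0.06],0,0.65],
    [[0,-0.09,-0.055],0,0.65],
    [[0,-0.09,-0.05],0,0.65],
    [[0,-0.095,-0.045],0,0.65],
    [[0,-0.1,-0.045],0,0.65],
    [[0,-0.1,-0.04],0,0.65],
  ],
)

```text
t: 30.77
eef_pos: [0.5951, 0.2186, 0.1564]
tool_rot: [[-0.991, -0.134, 0.001], [-0.134, 0.991, 0.004], [-0.002, 0.004, -1.0]]
ft_force: [-0.9, 8.1, 3.2]
finger_gap: 0.0144
```

```bash
python3 st.py
```

```text
t 30.77 y 0.0209 z 0.0454 a -25.8 zpeg 0.0432 Fey 8.17 Fex 0.19 Fz 3.16 tq(+a) 0.287 tqh 0.353 gap 0.0144 wt [1.754 0.237 0.017]
```

Emit:
jog_arm(
  targets=[
    [[0,-0.1,-0.035],0,0.65],
    [[0,-0.1,-0.03],0,0.65],
    [[0,-0.1,-0.03],0,0.65],
    [[0,-0.105,-0.02],0,0.65],
    [[0,-0.105,-0.02],0,0.65],
    [[0,-0.105,-0.01],0,0.65],
    [[0,-0.105,-0.01],0,0.65],
    [[0,-0.105,0],0,0.65],
  ],
)

```text
t: 31.43
eef_pos: [0.5972, 0.202, 0.1594]
tool_rot: [[-0.991, -0.134, 0.001], [-0.134, 0.991, 0.004], [-0.001, 0.004, -1.0]]
ft_force: [-0.5, 7.0, 3.3]
finger_gap: 0.0148
```

```bash
python3 st.py
```

```text
t 31.43 y 0.0042 z 0.0484 a -5.1 zpeg 0.0478 Fey 7.03 Fex 0.39 Fz 3.28 tq(+a) 0.322 tqh 0.336 gap 0.0148 wt [ 1.666  0.245 -0.074]
```

Emit:
jog_arm(
  targets=[
    [[0,-0.105,0],0,0.65],
    [[0,-0.105,0],0,0.65],
    [[0,-0.105,0.005],0,0.65],
    [[0,-0.105,0.01],0,0.65],
    [[0,-0.1,0.015],0,0.65],
    [[0,-0.1,0.02],0,0.65],
    [[0,-0.1,0.02],0,0.65],
    [[0,-0.1,0.03],0,0.65],
  ],
)

```text
t: 32.1
eef_pos: [0.5994, 0.1858, 0.1574]
tool_rot: [[-0.991, -0.134, 0.001], [-0.134, 0.991, 0.004], [-0.001, 0.004, -1.0]]
ft_force: [-0.4, 8.9, 3.7]
finger_gap: 0.015
```

```bash
python3 st.py
```

```text
t 32.1 y -0.0121 z 0.0464 a 14.6 zpeg 0.0464 Fey 8.85 Fex 0.77 Fz 3.73 tq(+a) 0.456 tqh 0.411 gap 0.015 wt [ 1.813  0.197 -0.057]
```

Emit:
jog_arm(
  targets=[
    [[0,-0.1,0.03],0,0.65],
    [[0,-0.1,0.03],0,0.65],
    [[0,-0.1,0.035],0,0.65],
    [[0,-0.095,0.04],0,0.65],
    [[0,-0.095,0.04],0,0.65],
    [[0,-0.095,0.045],0,0.65],
    [[0,-0.09,0.05],0,0.65],
    [[0,-0.09,0.05],0,0.65],
  ],
)

```text
t: 32.77
eef_pos: [0.6014, 0.1709, 0.151]
tool_rot: [[-0.991, -0.134, 0.001], [-0.134, 0.991, 0.005], [-0.002, 0.004, -1.0]]
ft_force: [-0.5, 9.0, 2.9]
finger_gap: 0.0147
```

```bash
python3 st.py
```

```text
t 32.77 y -0.0271 z 0.04 a 34.4 zpeg 0.0396 Fey 8.96 Fex 0.72 Fz 2.93 tq(+a) 0.434 tqh 0.355 gap 0.0147 wt [2.019 0.251 0.02 ]
```

```bash
python3 - <<'E'
import numpy as np
from scipy.optimize import least_squares
m=[(13.1,-.199),(-6.7,-.184),(-27,-.293),(-42.4,-.381),(-56,-.392)];p=[(-42.1,.286),(-25.8,.287),(-5.1,.322),(14.6,.456),(34.4,.434)]
D=[]
for L,s in((m,-1),(p,1)):
    for a,T in L:
        y=-.048*np.sin(np.radians(a))+s*.00175; D.append((np.degrees(np.arcsin(-y/.048)),T,s,0))
for a,T,s in[(-22.7,.651,1),(-2.6,.661,1),(17.2,.765,1),(37.9,.698,1),(23.9,-.278,-1),(-6.9,-.355,-1),(-37.8,-.389,-1)]: D.append((a+72,T,s,1))
D=np.array(D)
for sel in(D[:,3]<2,D[:,3]==0):
  for A0 in(None,.21):
    d=D[sel]
    def r(v):
        A=v[3] if A0 is None else A0
        f=np.where(d[:,3]==0,v[1],v[2]);return d[:,2]*f+A*np.sin(np.radians(d[:,0]-v[0]))-d[:,1]
    o=least_squares(r,[-20,.28,.5,.2]);C=np.linalg.pinv(o.jac.T@o.jac)*2*o.cost/(len(d)-3)
    print(A0,np.round(o.x,3),"sd",round(C[0,0]**.5,1),np.round(o.fun,2))
E
```

```text
None [-21.738   0.303   0.517   0.191] sd 4.5 [ 0.01 -0.06 -0.02  0.02 -0.01 -0.06 -0.01  0.03 -0.05  0.02  0.05  0.05
 -0.07 -0.04 -0.07  0.03  0.03]
0.21 [-21.492   0.301   0.515   0.2  ] sd 4.3 [ 0.02 -0.06 -0.02  0.02 -0.02 -0.07 -0.01  0.03 -0.04  0.04  0.06  0.06
 -0.05 -0.03 -0.05  0.05  0.05]
None [-26.655   0.304  21.417   0.18 ] sd 4.5 [ 0.01 -0.05 -0.01  0.04  0.01 -0.04  0.01  0.04 -0.04  0.02]
0.21 [-25.327   0.301   0.5     0.2  ] sd 3.9 [ 0.03 -0.04 -0.01  0.03 -0.   -0.06  0.    0.04 -0.03  0.04]
```

The caged data fits well: friction 0.30 N m, moment about 0.19 N m, bottom at peg angle about -22 to -26° (sd 4°). I'll do one more finer pass each way to tighten it.

Emit:
jog_arm(
  targets=[
    [[0,0.12,-0.04],0,0.65],
    [[0,0.12,-0.04],0,0.65],
    [[0,0.1,-0.04],0,0.65],
    [[0,0.1,-0.04],0,0.65],
    [[0,0.1,-0.035],0,0.65],
    [[0,0.1,-0.035],0,0.65],
  ],
)

```text
t: 33.27
eef_pos: [0.5998, 0.1811, 0.155]
tool_rot: [[-0.991, -0.132, 0.0], [-0.132, 0.991, -0.001], [-0.0, -0.001, -1.0]]
ft_force: [0.5, -3.6, 1.2]
finger_gap: 0.015
```

Emit:
jog_arm(
  targets=[
    [[0,0.1,-0.03],0,0.65],
    [[0,0.1,-0.03],0,0.65],
    [[0,0.1,-0.025],0,0.65],
    [[0,0.1,-0.02],0,0.65],
  ],
)

```text
t: 33.6
eef_pos: [0.5986, 0.1893, 0.1569]
tool_rot: [[-0.991, -0.132, 0.0], [-0.132, 0.991, -0.0], [0.0, -0.0, -1.0]]
ft_force: [0.4, -3.8, 2.1]
finger_gap: 0.0151
```

Emit:
jog_arm(
  targets=[
    [[0,0.1,-0.015],0,0.65],
    [[0,0.105,-0.01],0,0.65],
    [[0,0.105,-0.01],0,0.65],
    [[0,0.105,0],0,0.65],
  ],
)

```text
t: 33.93
eef_pos: [0.5974, 0.1976, 0.1576]
tool_rot: [[-0.991, -0.132, -0.0], [-0.132, 0.991, -0.0], [0.0, -0.0, -1.0]]
ft_force: [0.6, -4.2, 1.3]
finger_gap: 0.0148
```

Emit:
jog_arm(
  targets=[
    [[0,0.105,0],0,0.65],
    [[0,0.105,0.005],0,0.65],
    [[0,0.105,0.01],0,0.65],
    [[0,0.105,0.01],0,0.65],
  ],
)

```text
t: 34.27
eef_pos: [0.5963, 0.2059, 0.1571]
tool_rot: [[-0.991, -0.132, 0.0], [-0.132, 0.991, -0.0], [-0.0, -0.0, -1.0]]
ft_force: [1.7, -5.4, 2.1]
finger_gap: 0.0144
```

Emit:
jog_arm(
  targets=[
    [[0,0.105,0.015],0,0.65],
    [[0,0.105,0.02],0,0.65],
    [[0,0.1,0.025],0,0.65],
    [[0,0.1,0.03],0,0.65],
  ],
)

```text
t: 34.6
eef_pos: [0.5952, 0.214, 0.1553]
tool_rot: [[-0.991, -0.132, 0.0], [-0.132, 0.991, -0.0], [-0.0, -0.0, -1.0]]
ft_force: [1.2, -5.2, 1.6]
finger_gap: 0.0151
```

Emit:
jog_arm(
  targets=[
    [[0,0.1,0.035],0,0.65],
    [[0,0.1,0.04],0,0.65],
    [[0,0.1,0.045],0,0.65],
    [[0,0.095,0.045],0,0.65],
  ],
)

```text
t: 34.93
eef_pos: [0.5942, 0.2216, 0.152]
tool_rot: [[-0.991, -0.132, 0.0], [-0.132, 0.991, -0.0], [-0.0, -0.001, -1.0]]
ft_force: [0.6, -6.4, 1.7]
finger_gap: 0.015
```

Emit:
jog_arm(
  targets=[
    [[0,0.09,0.05],0,0.65],
    [[0,0.09,0.055],0,0.65],
    [[0,0.085,0.06],0,0.65],
    [[0,0.085,0.06],0,0.65],
  ],
)

```text
t: 35.27
eef_pos: [0.5933, 0.2284, 0.1474]
tool_rot: [[-0.991, -0.132, 0.0], [-0.132, 0.991, -0.001], [0.0, -0.001, -1.0]]
ft_force: [0.8, -6.4, 2.8]
finger_gap: 0.0151
```

Emit:
jog_arm(
  targets=[
    [[0,0.085,0.065],0,0.65],
    [[0,0.08,0.07],0,0.65],
    [[0,0.08,0.075],0,0.65],
    [[0,0.075,0.075],0,0.65],
  ],
)

```text
t: 35.6
eef_pos: [0.5926, 0.2344, 0.1418]
tool_rot: [[-0.991, -0.132, 0.0], [-0.132, 0.991, -0.001], [-0.0, -0.001, -1.0]]
ft_force: [0.7, -8.3, 2.6]
finger_gap: 0.0152
```

Emit:
jog_arm(
  targets=[
    [[0,-0.12,-0.075],0,0.65],
    [[0,-0.12,-0.075],0,0.65],
    [[0,-0.08,-0.075],0,0.65],
    [[0,-0.08,-0.07],0,0.65],
    [[0,-0.085,-0.065],0,0.65],
  ],
)

```text
t: 36.02
eef_pos: [0.5932, 0.2269, 0.1493]
tool_rot: [[-0.991, -0.134, -0.001], [-0.134, 0.991, 0.003], [0.0, 0.003, -1.0]]
ft_force: [-2.6, 7.5, 0.8]
finger_gap: 0.0149
```

Emit:
jog_arm(
  targets=[
    [[0,-0.085,-0.06],0,0.65],
    [[0,-0.085,-0.06],0,0.65],
    [[0,-0.09,-0.055],0,0.65],
    [[0,-0.09,-0.05],0,0.65],
  ],
)

```text
t: 36.35
eef_pos: [0.5944, 0.2205, 0.1542]
tool_rot: [[-0.991, -0.134, 0.0], [-0.134, 0.991, 0.004], [-0.001, 0.004, -1.0]]
ft_force: [-2.7, 7.6, 2.7]
finger_gap: 0.0148
```

Emit:
jog_arm(
  targets=[
    [[0,-0.095,-0.045],0,0.65],
    [[0,-0.1,-0.045],0,0.65],
    [[0,-0.1,-0.04],0,0.65],
    [[0,-0.1,-0.035],0,0.65],
  ],
)

```text
t: 36.68
eef_pos: [0.5958, 0.2126, 0.1577]
tool_rot: [[-0.991, -0.134, 0.001], [-0.134, 0.991, 0.004], [-0.001, 0.004, -1.0]]
ft_force: [-1.0, 6.9, 3.0]
finger_gap: 0.0147
```

Emit:
jog_arm(
  targets=[
    [[0,-0.1,-0.03],0,0.65],
    [[0,-0.1,-0.025],0,0.65],
    [[0,-0.105,-0.02],0,0.65],
    [[0,-0.105,-0.015],0,0.65],
  ],
)

```text
t: 37.02
eef_pos: [0.5969, 0.2044, 0.1594]
tool_rot: [[-0.991, -0.134, 0.001], [-0.134, 0.991, 0.004], [-0.001, 0.004, -1.0]]
ft_force: [-0.2, 8.6, 2.3]
finger_gap: 0.015
```

Emit:
jog_arm(
  targets=[
    [[0,-0.105,-0.01],0,0.65],
    [[0,-0.105,-0.01],0,0.65],
    [[0,-0.105,0],0,0.65],
    [[0,-0.105,0],0,0.65],
  ],
)

```text
t: 37.35
eef_pos: [0.598, 0.1961, 0.1598]
tool_rot: [[-0.991, -0.134, 0.001], [-0.134, 0.991, 0.004], [-0.001, 0.004, -1.0]]
ft_force: [-0.4, 7.6, 3.7]
finger_gap: 0.0149
```

Emit:
jog_arm(
  targets=[
    [[0,-0.105,0],0,0.65],
    [[0,-0.105,0.01],0,0.65],
    [[0,-0.105,0.01],0,0.65],
    [[0,-0.1,0.015],0,0.65],
  ],
)

```text
t: 37.68
eef_pos: [0.5991, 0.1879, 0.1591]
tool_rot: [[-0.991, -0.134, 0.001], [-0.134, 0.991, 0.004], [-0.001, 0.004, -1.0]]
ft_force: [-1.9, 8.3, 2.8]
finger_gap: 0.0152
```

Emit:
jog_arm(
  targets=[
    [[0,-0.1,0.02],0,0.65],
    [[0,-0.1,0.025],0,0.65],
    [[0,-0.1,0.03],0,0.65],
    [[0,-0.1,0.03],0,0.65],
  ],
)

```text
t: 38.02
eef_pos: [0.6002, 0.1801, 0.157]
tool_rot: [[-0.991, -0.134, 0.001], [-0.134, 0.991, 0.004], [-0.001, 0.004, -1.0]]
ft_force: [-0.9, 8.5, 3.5]
finger_gap: 0.0147
```

```bash
cat > g.py <<'E'
import numpy as np
from scipy.optimize import least_squares
EY=np.array([-.132,.991,0]);H=np.array([.5699,.1941,.130])
M=[[.5998,.1811,.155,.5,-3.6,1.2],[.5986,.1893,.1569,.4,-3.8,2.1],[.5974,.1976,.1576,.6,-4.2,1.3],[.5963,.2059,.1571,1.7,-5.4,2.1],[.5952,.214,.1553,1.2,-5.2,1.6],[.5942,.2216,.152,.6,-6.4,1.7],[.5933,.2284,.1474,.8,-6.4,2.8],[.5926,.2344,.1418,.7,-8.3,2.6],
[.5988,.187,.1574,1.2,-4.3,.6],[.5967,.2033,.1586,1,-3.6,1.1],[.5946,.2194,.1547,.8,-6.2,1.3],[.5931,.2299,.1484,1.3,-8.1,2.8],[.5922,.2372,.1411,1,-9,3.8]]
P=[[.5932,.2269,.1493,-2.6,7.5,.8],[.5944,.2205,.1542,-2.7,7.6,2.7],[.5958,.2126,.1577,-1,6.9,3],[.5969,.2044,.1594,-.2,8.6,2.3],[.598,.1961,.1598,-.4,7.6,3.7],[.5991,.1879,.1591,-1.9,8.3,2.8],[.6002,.1801,.157,-.9,8.5,3.5],
[.593,.2297,.1502,-4,10.7,3.4],[.5951,.2186,.1564,-.9,8.1,3.2],[.5972,.202,.1594,-.5,7,3.3],[.5994,.1858,.1574,-.4,8.9,3.7],[.6014,.1709,.151,-.5,9,2.9]]
D=[]
for L,s in((M,-1),(P,1)):
    for r in L:
        r=np.array(r);y=(r[:3]-H)@EY+s*.00175;a=np.arcsin(-y/.048);F=r[3:]
        T=.048*((F@EY)*np.cos(a)+F[2]*np.sin(a)); Th=.048*(F@EY)*np.cos(a)
        D.append((np.degrees(a),T,Th,s))
D=np.array(D);print(np.round(D,2).tolist())
for c in(1,2):
  for A0 in(None,.21):
    r=lambda v:D[:,3]*v[1]+(v[2] if A0 is None else A0)*np.sin(np.radians(D[:,0]-v[0]))-D[:,c]
    o=least_squares(r,[-20,.28,.2]);C=np.linalg.pinv(o.jac.T@o.jac)*2*o.cost/(len(D)-3)
    print(c,A0,np.round(o.x,3),"sd",round(C[0,0]**.5,1),"rms",o.fun.std())
E
python3 g.py
```

```text
[[22.77, -0.14, -0.16, -1.0], [12.39, -0.16, -0.18, -1.0], [2.28, -0.2, -0.2, -1.0], [-7.73, -0.28, -0.27, -1.0], [-17.75, -0.27, -0.24, -1.0], [-27.68, -0.31, -0.27, -1.0], [-37.4, -0.33, -0.25, -1.0], [-47.15, -0.36, -0.27, -1.0], [15.22, -0.2, -0.2, -1.0], [-4.58, -0.18, -0.18, -1.0], [-24.71, -0.3, -0.27, -1.0], [-39.71, -0.39, -0.3, -1.0], [-52.38, -0.41, -0.27, -1.0], [-40.51, 0.26, 0.28, 1.0], [-30.94, 0.26, 0.32, 1.0], [-20.32, 0.26, 0.31, 1.0], [-10.07, 0.38, 0.4, 1.0], [-0.03, 0.36, 0.36, 1.0], [9.9, 0.42, 0.4, 1.0], [19.63, 0.44, 0.39, 1.0], [-45.07, 0.26, 0.38, 1.0], [-28.23, 0.27, 0.34, 1.0], [-7.15, 0.31, 0.33, 1.0], [12.48, 0.45, 0.42, 1.0], [31.95, 0.44, 0.37, 1.0]]
1 None [-23.968   0.297   0.203] sd 1.9 rms 0.026293103215971034
1 0.21 [-23.68    0.296   0.2  ] sd 1.7 rms 0.026419816589416636
2 None [-53.461   0.293   0.102] sd 6.4 rms 0.02902829715526336
2 0.21 [-33.646   0.287   0.2  ] sd 3.7 rms 0.05483509656251227
```

The bottom is at peg angle -24° ± 2°, with the fitted moment 0.203 N m (about 0.21 expected) and friction 0.297. I'll grip the peg and carry it there.

Emit:
jog_arm(
  targets=[
    [[0,0,0],0,1],
    [[0,0,0],0,1],
    [[0,0,0],0,1],
    [[0,0,0],0,1],
    [[0,0.1,-0.03],0,1],
    [[0,0.1,-0.025],0,1],
    [[0,0.1,-0.02],0,1],
    [[0,0.1,-0.02],0,1],
    [[0,0.1,-0.015],0,1],
    [[0,0.1,-0.01],0,1],
    [[0,0.1,-0.01],0,1],
    [[0,0.1,0],0,1],
    [[0,0.1,0],0,1],
    [[0,0.1,0.005],0,1],
    [[0,0.1,0.01],0,1],
    [[0,0.1,0.015],0,1],
    [[0,0.1,0.015],0,1],
    [[0,0.1,0.02],0,1],
    [[0,0.1,0.025],0,1],
    [[0,0.1,0.03],0,1],
  ],
  grip_force=40,
)

```text
t: 39.68
eef_pos: [0.5964, 0.2082, 0.157]
tool_rot: [[-0.991, -0.131, 0.001], [-0.131, 0.991, -0.003], [-0.001, -0.003, -1.0]]
ft_force: [0.6, -7.2, -1.9]
finger_gap: 0.0105
```

```bash
python3 st.py
```

```text
t 39.68 y 0.0105 z 0.046 a -12.6 zpeg 0.0468 Fey -7.2 Fex -0.39 Fz -1.88 tq(+a) -0.318 tqh -0.337 gap 0.0105 wt [-1.626 -0.414 -0.009]
```

Emit:
jog_arm(
  targets=[
    [[0,0.09,0.02],0,1],
    [[0,0.09,0.02],0,1],
    [[0,0.09,0.025],0,1],
    [[0,0.09,0.03],0,1],
    [[0,0.09,0.03],0,1],
    [[0,0,0],0,1],
    [[0,0,0],0,1],
    [[0,0,0],0,1],
  ],
)

```text
t: 40.35
eef_pos: [0.5952, 0.2172, 0.1544]
tool_rot: [[-0.991, -0.131, 0.001], [-0.131, 0.991, -0.003], [-0.001, -0.003, -1.0]]
ft_force: [3.0, -6.6, 1.3]
finger_gap: 0.0104
```

```bash
python3 st.py
```

```text
t 40.35 y 0.0196 z 0.0434 a -24.0 zpeg 0.0438 Fey -6.95 Fex 2.15 Fz 1.31 tq(+a) -0.33 tqh -0.304 gap 0.0104 wt [-1.445 -0.366 -0.028]
```

```bash
python3 - <<'E'
from fit import *
S=viewer.snapshot("scene");f=S["frame"].copy();v=[.5699,.1941,.132,.1324,np.radians(-24)]
for i in range(5): cv2.circle(f,tuple(int(round(q)) for q in proj(S,tip(v,i))),1,(0,0,255),-1)
a=cv2.resize(f[175:295,400:500],None,fx=4,fy=4);b=cv2.resize(f[230:330,170:270],None,fx=3.8,fy=3.8)
o=np.zeros((480,790,3),np.uint8);o[:,:400]=a;o[:380,410:790]=b;cv2.imwrite("pics/e1.png",o)
for k,z in(("tag_crest",.156),("pointer",0)):print(k,[onz(S,x["xy"],z)[:2].round(4) for x in viewer.mark_of(S,k)])
E
```

```text
tag_crest [array([ 0.5749, -0.2682])]
pointer [array([ 0.6531, -0.2757]), array([ 0.5731, -0.2733]), array([ 0.6614, -0.362 ]), array([ 0.6379, -0.45  ])]
```

View pics/e1.png

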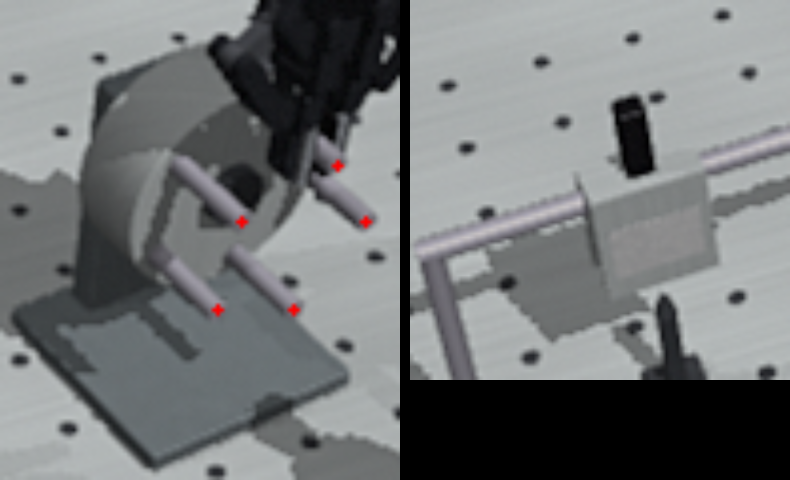

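Picture 11 shows the predicted peg tips at -24° landing on the real tips (e.g. (242,222), (293,310)). The peg is gripped, and the tag still hangs centred over the pointer. I'll hand in.

```bash
python3 -c "
from station import bot
print(bot.job_done())"
```

```text
the job is handed in; nothing more can be done
None
```

I hung the tag on the rail about 10 cm short of the pointer, slid it along until it was centred above, and let go. I then found the drum's heavy side by feel, turned it down, and handed in at about 41 s of robot time with the peg still gripped. `job_done` gives no verdict, so these are my own checks.

- **Tag:** While I still held it, the networks put the tag within about 1.5 mm of the pointer along the rail. A last, coarser scene reading put the gap at about 5 mm (tag at y = -0.268, pointer at -0.273). In the picture the tag looks centred over the pointer.
- **Heavy side:** I pushed one peg both ways, loosely caged between the fingers. Fitting the forces gave an off-centre moment of 0.203 N m and seal friction of 0.297 N m. It put heavy side down with the gripped peg 24° from the top, towards the robot's left, give or take about 2°.
- **Final position:** The gripped peg read -24.0° from the arm pose, and the predicted peg tips matched the camera picture.
- **Disagreement:** Fitting only the horizontal forces gave -34° to -53°. I rejected that because, left free, it gave a moment of 0.10 N m, about half the stated 0.21. A fit that added the earlier firmly gripped readings gave about -22°.
- **Residual push:** At the end the arm still pushed the peg with about 7 N, roughly what is needed to start it turning. It read still at the stop.

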